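# Clamp a jam jar in the one-handed opening board and break its lid loose

## Robot

A 7-joint arm with a two-finger parallel gripper is mounted at the origin on a cart in front of the work surface, level with it; the furniture and walls round the work are solid. World frame = base frame: x ahead of the robot, y to its left, z up, the work surface at z = 0. Lengths are in m, angles in rad, forces in N, time in s.
With the tool pointing down it reaches from about 0.4 to 0.85 m from the base axis. Payload 10.4 kg.
Tool frame: the origin (TCP) lies midway between the tips of the shut fingers; the grasp point (between the pads) lies 19 mm behind it (manip.tcp_to_grasp is the distance from the TCP to the grasp point, in m); x points along the fingers, y is the direction in which the jaws open and shut, and the axes are right-handed (so a half turn about x gives the same grasp; the last joint's range is limited). The gripper opens to 85 mm and grips with 20 to 120 N. Pads are 22 mm wide; open, the fingers measure 114 mm over their backs; the gripper's body (76 mm by 85 mm) begins 54 mm behind the grasp point. The pads swing forward as they close: fully open they stand 13 mm farther back than shut.
Start: joints at [1.212, 0.332, -0.065, 1.46, 0.022, 1.35, -0.088], TCP at [0.206, -0.59, 0.231] pointing down, gripper open.
Joint ranges: [-2.6, 2.6], [-0.5, 2.12], [-1.47, 1.34], [0.16, 2.42], [-1.27, 4.41], [0.06, 2.06], [-2.6, 2.6]. Speed limits (rad/s): [2.22, 2.22, 2.79, 2.79, 3.14, 3.14, 3.14].

## Interface

Orientations are given as a unit quaternion [x, y, z, w].
In Python, from workcell import monitor, viewer, manip gives the robot as it stands. The module is installed in compiled form; this text tells all that it offers.
- The arm moves only by the tool send_rows, never from a script. Its arguments are lists of equal length, an entry for each row: "grip": the closure in counts, from 0 (fully open) to 255 (shut); "offset": the shift along the tool's x, y, z in mm, a list of three; "twist": the turn about the tool's x in degrees. In form: {"grip": [grip, ...], "offset": [[tx, ty, tz], ...], "twist": [twist, ...]}. A call has exactly 5 rows; each row is the pose to reach, as a shift and turn from the pose commanded when the call began, along the tool's axes at that moment; what a row does not reach only later rows make up. A row lasts 1/12 s, in which the tool goes at most 41.7 mm and 7.16 degrees, less where a joint would pass 70% of its speed; a pose out of reach is approached as far as the arm can. A call with a gripper value outside its range is refused whole. The fingers move at their own pace and stop on an object; "newtons" is the grip in N (left out, the last holds). Time passes only in rows, so rows that repeat a pose let the fingers close, or fill a call up. It gives the time, the measured TCP pose, the force and the opening at its end, in the units of the state.
- monitor.get_obs(): the state, without advancing time (a new reading comes with each control period).
- viewer.camera(name): name is "side" or "top" or "wrist"; returns (picture, depth): 384x512x3 uint8, blue, green, red; 384x512 float32, m along the optical axis (not along the pixel's ray), 0 where there is no reading.
- viewer.camera_model(name): a dict with "camera_matrix" (3x3 intrinsics, pixels), "distortion" ([k1, k2, p1, p2, k3] as OpenCV has them; the pictures are not rectified), "R" (3x3) and "t" (3): a world point X has camera coordinates R X + t; the wrist camera has in their place "mount" (4x4, takes a point from camera to tool coordinates, whose origin is the TCP and whose axes are the tool frame's). Camera axes: x right, y down, z forward; pixel columns grow to the right and rows downward; lengths in m; the calibration is good to about 2 mm. A picture is of the moment at which its call begins: read the wrist's pose just before it. camera_model takes no time and is no camera call.
- manip.hand_in(): hands the job in, once; it reports no verdict.
Trained networks look in the newest picture that a camera, given by its name, has taken for a name from the list of things; names that differ only in an ending like _2 or _b are one class to them, and where a whole thing is asked for, a point or a joint stands for the part that bears it (a point fixed in the world has none). Each returns a list of dicts, best first, with "score" (0 to 1); they miss things now and then, are a little off and sometimes report something else, mostly with a low value. They report only what shows in the picture. A call takes as long as a camera call.
- viewer.recognise(target, camera): "box" ([left, top, width, height] in pixels, round what is visible of it).
- viewer.regions_of(target, camera): "region" (384x512 bool, what is visible of it) and "box" ([left, top, width, height] in pixels, round what is visible of it).
- viewer.spot_point(target, camera): "position" ([column, row] in pixels: a listed point, or the origin of a listed thing).
The state is a dict: "clock": time; "joint_pos": joint angles; "joint_velocities": joint speeds; "tau": joint torques, N m; "position": TCP position; "ee_rot": TCP orientation; "ft_force": force on the tool from outside, world axes, zero at the start; "torque": the same for the moment, N m; "grip_width": opening from 0.0 (shut) to 1.0 (fully open).
Only numpy, scipy, OpenCV 4.12 (cv2) and the standard library are available. Lean on these libraries where they do the work, as an engineer would, in place of code of your own. Each camera call takes 0.05 s, during which the arm holds its last target.

## Task

Stand the jam jar upright on the wooden jar-opening board, in front of its vee jaw, and swing the clamp arm by its handle until it presses the jar firmly but gently into the jaw (about 12 newtons on the glass, never as much as 30) and holds it there by itself. Then, with the jar held by the clamp alone, turn the lid anticlockwise by about an eighth of a turn to break it loose, and leave the jar clamped with the lid on.

Things in the scene. Friction and masses are not known exactly. Their poses are not given: they have to be found in the camera images.
- clamp_board: Jar-opening board held to the worktop by suction feet: beech plate 260 (x) x 190 (y) mm, top 20 mm above the worktop. Origin: centre of its underside, on the worktop. x along its length, away from the robot; y to the left; z up. Positions called 'board' are mm in this frame. It carries the vee jaw at its left and the clamp arm at its right, nothing else.
- jar_spot (a point): Point on the plate's top at board (5, -22): a jar set down here clears the open arm and the jaw, which the arm then pushes it into. The grey rubber-lined vee jaw (90 degrees, open to -y, 44 mm tall) slides in y on a slot; its setting is not reported and must be seen or felt: a seated jar's axis is at board x 5, y -16 to -4 (middle setting -10).
- clamp_arm (a joint): Arm's angle, rad: 0 wide open (starts 0 to 0.25), grows as the handle swings to the jaw, clockwise from above; limit 1.0. At 0.75 the bar points along board -x and bears on a seated jar at the jaw's middle setting (0.67 to 0.83 over all). At q the handle's axis is at board (95 - 220 cos(0.75 - q), -62 - 220 sin(0.75 - q)). Steel bar 22 mm wide, 12 thick, top 56 mm above the worktop.
- lever_handle (a point): On the axis of the arm's upright dark wooden handle, 90 mm above the worktop. Post 18 mm in diameter, 56 to 92 mm above the worktop, 220 mm from the pin. The pivot is stiff: about 7 to 8 N here moves the arm anywhere in its swing, and it stays where it is left. With the jar home, each further 1 N here adds about 2.4 N at the pad: 12 N on the jar is about 12 N at the handle.
- lever_pad (a point): Middle of the face of the arm's spring-backed rubber pad (34 x 26 mm), 90 mm along the bar from the pin, 21 mm from the bar's centre line, 51 mm above the worktop. The pad yields about 1 mm per 7 N, so with the jar home 1 mm more at the handle adds 2 to 3 N at the pad. After letting go the stiff pivot holds up to about 18 N at the pad.
- lever_pivot (a point): Axis of the arm's fixed vertical pin, board (95, -62), 56 mm above the worktop.
- jam_jar: Loose round glass jam jar (0.2 to 0.43 kg), 62 mm in diameter, 90 mm tall with its white metal lid. Origin: centre of its underside; z along its axis. It starts upright on the cold black cooktop, whose glass is 4 mm above the worktop. A microwave oven hangs over the cooktop: keep wrists forward of x = 0.5 m there when lifting (its handle and underside begin at x 0.54 m, 0.55 m above the worktop).
- lid_top (a point): Centre of the lid's top, 90 mm above the jar's underside. Lid 58 mm in diameter, 16 mm tall, with a small red sticker off its centre; the glass below narrows to a 53 mm neck. The jar may be carried by its lid.
- jar_lid (a joint): Turn of the lid on the jar in rad, 0 as found, grows as it is turned anticlockwise seen from above, limit 1.57. It takes 0.28 N m to turn, so a jar that is not clamped turns along with its lid.
- small_tin: Tin can, 57 mm in diameter, 72 mm tall, standing on the cooktop; bystander. Origin: underside.
- mug_blue: Dark blue and white mug, 94 mm tall, standing on the cooktop; bystander. Origin: underside.
- teaspoon: Steel teaspoon, 130 mm long, lying on the cooktop; bystander.

How it is judged:
By the outcome, as a careful person would: the job done as asked, in the order asked, and still so for the second after the job is handed in, with the robot touching nothing.
It also fails if it takes over 72 s, if anything falls off the work surface, if the arm or the gripper's body presses on something with over 40 N, if the wrist force passes 120 N, or if a joint passes its speed limit or range.

## Working session

There is one attempt and no reset: what is moved stays moved. The work goes in short steps, Python scripts to look and compute and a tool call to move; the robot and the scene stay as the last step left them, time stands still between calls to the robot, and variables do not carry over. Pictures are saved under pics/ and viewed, and the job is handed in when it is done.

Besides the shell and the picture viewer there is one more tool, called after ">>>" in YAML: its name, and indented under it one key for each argument. send_rows: Moves the arm, as the interface text tells. Its arguments: {"type":"object","properties":{"grip":{"type":"array","items":{"type":"number"}},"offset":{"type":"array","items":{"type":"array","items":{"type":"number"}}},"twist":{"type":"array","items":{"type":"number"}},"newtons":{"type":"number"}},"required":["grip","offset","twist"]}

```bash
mkdir -p pics; ls; python3 - <<'E'
from workcell import monitor, viewer, manip
import cv2
print(monitor.get_obs()); print(manip.tcp_to_grasp)
for n in ["side","top","wrist"]:
    im,d=viewer.camera(n); cv2.imwrite(f"pics/a_{n}.png",im)
    m=viewer.camera_model(n); print(n,{k:(v.tolist() if hasattr(v,'tolist') else v) for k,v in m.items()})
    for t in ["jam_jar","lid_top","clamp_board","lever_handle","lever_pad","lever_pivot","jar_spot","small_tin","mug_blue","teaspoon"]:
        r=viewer.spot_point(t,n); print(t,[(x['position'],round(x['score'],2)) for x in r[:2]])
E
```

```text
pics
{'clock': 0.0, 'joint_pos': array([ 1.21241018,  0.33283343, -0.0647249 ,  1.46095331,  0.02160879,
        1.34991214, -0.08850187]), 'joint_velocities': array([-1.69039536e-03, -7.62543385e-05, -1.07230820e-03, -5.24315669e-05,
        2.44181337e-04,  1.85508439e-04,  1.31794295e-03]), 'tau': array([ 2.89904738e-04, -6.25444078e+01,  4.91936656e-02, -3.91604161e+01,
        1.62324565e-02,  9.95825103e-03,  4.20690367e-05]), 'position': array([ 0.20582342, -0.58972957,  0.23053429]), 'ee_rot': array([-0.69705446, -0.11866395,  0.69726825, -0.11769001]), 'ft_force': array([ 3.10932870e-01, -7.22047528e-01, -5.54983918e-04]), 'torque': array([-0.01530934, -0.08418612,  0.02191563]), 'grip_width': 0.9959153900878003}
0.0187
side {'camera_matrix': [[416.4807760506117, 0.0, 256.254278943471], [0.0, 416.4807760506117, 189.83648683179152], [0.0, 0.0, 1.0]], 'distortion': [-0.154070158045398, 0.0, 0.0, 0.0, 0.0], 'R': [[0.9234749853890515, -0.38358324582951137, -0.007605582133394733], [-0.3403707056935562, -0.809971423417027, -0.47759195549492467], [0.1770359682843059, 0.443632941480
[... 1287 characters left out ...]
)]
mug_blue [([374.1, 181.0], 0.94)]
teaspoon [([373.7, 228.1], 0.67)]
wrist {'camera_matrix': [[274.55752304952193, 0.0, 252.2901106983969], [0.0, 274.55752304952193, 199.07882819994893], [0.0, 0.0, 1.0]], 'distortion': [-0.06326756265479908, 0.0, 0.0, 0.0, 0.0], 'mount': [[-0.0002255101332754627, -0.3250753680670336, 0.9456880850583139, -0.14280951500844322], [0.9999999421227609, 0.00016761014419758421, 0.00029607653301791793, -1.1972526009262907e-05], [-0.00025475410424945466, 0.9456880970927576, 0.3250753114547829, -0.08533701758489491], [0.0, 0.0, 0.0, 1.0]]}
jam_jar []
lid_top []
clamp_board []
lever_handle []
lever_pad []
lever_pivot []
jar_spot []
small_tin []
mug_blue []
teaspoon []
```

View pics/a_top.png

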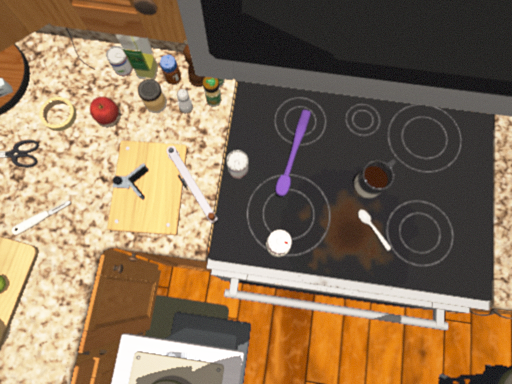

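View pics/a_side.png

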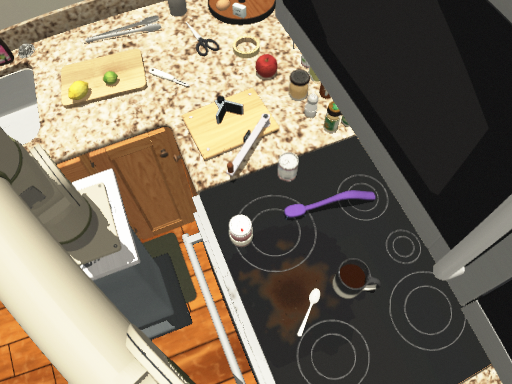

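```bash
cat > h.py <<'E'
import numpy as np, cv2
from workcell import monitor, viewer, manip
from scipy.spatial.transform import Rotation as Rn
def ray(n,px,m=None):
    m=m or viewer.camera_model(n)
    K=np.array(m['camera_matrix']);D=np.array(m['distortion'])
    p=cv2.undistortPoints(np.array([[px]],float),K,D)[0,0]
    v=np.array([p[0],p[1],1.])
    if n=='wrist':
        o=monitor.get_obs();R=Rn.from_quat(o['ee_rot']).as_matrix();M=np.array(m['mount'])
        return R@M[:3,3]+o['position'], R@M[:3,:3]@v
    R=np.array(m['R']);t=np.array(m['t'])
    return -R.T@t, R.T@v
def atz(n,px,z):
    o,d=ray(n,px); return o+d*(z-o[2])/d[2]
def proj(n,X):
    m=viewer.camera_model(n);X=np.asarray(X,float).reshape(-1,3)
    if n=='wrist':
        o=monitor.get_obs();R=Rn.from_quat(o['ee_rot']).as_matrix();M=np.array(m['mount'])
        T=np.eye(4);T[:3,:3]=R;T[:3,3]=o['position'];T=np.linalg.inv(T@M);R,t=T[:3,:3],T[:3,3]
    else: R,t=np.array(m['R']),np.array(m['t'])
    return cv2.projectPoints(X,cv2.Rodrigues(R)[0],t,np.array(m['camera_matrix']),np.array(m['distortion']))[0][:,0]
def tri(a,b):
    A=np.zeros((3,3));c=np.zeros(3);os=[]
    for o,d in(a,b):
        d=d/np.linalg.norm(d);P=np.eye(3)-np.outer(d,d);A+=P;c+=P@o;os.append((o,d))
    X=np.linalg.solve(A,c);return X,[np.linalg.norm((np.eye(3)-np.outer(d,d))@(X-o)) for o,d in os]
E
python3 - <<'E'
from h import *
np.set_printoptions(precision=4,suppress=True)
for nm,z,s,t in [("lid",.094,[239.1,224.8],[283.6,241.8]),("handle",.09,[230.5,166],[212.2,212.3]),("pad",.051,[243.9,138],[182.1,181]),("pivot",.056,[264,114.3],[172.3,148.5]),("board",0,[230.1,125.3],[151.7,184.7]),("tin",.004,[283.7,170.5],[241.4,169.4]),("mug",.004,[354.7,283],[374.1,181])]:
    print(nm,atz('side',s,z),atz('top',t,z),tri(ray('side',s),ray('top',t)))
for n in('top','side'):
    im=cv2.imread(f'pics/a_{n}.png')
    c=(155,190) if n=='top' else (235,140)
    cr=im[c[1]-75:c[1]+75,c[0]-80:c[0]+80]; cv2.imwrite(f'pics/b_{n}.png',cv2.resize(cr,(800,750)[:1]+(600,) if 0 else (640,600),interpolation=cv2.INTER_CUBIC))
im=cv2.imread('pics/a_top.png')[210:275,245:315];im2=cv2.imread('pics/a_side.png')[200:260,205:275]
cv2.imwrite('pics/b_jar.png',np.hstack([cv2.resize(im,(390,390),interpolation=2),cv2.resize(im2,(390,390),interpolation=2)]))
E
```

```text
lid [ 0.4302 -0.2109  0.094 ] [ 0.4337 -0.22    0.094 ] (array([ 0.4295, -0.2188,  0.1129]), [np.float64(0.0015746737208793024), np.float64(0.0015746737208792495)])
handle [ 0.4733 -0.0356  0.09  ] [ 0.4828 -0.031   0.09  ] (array([ 0.4793, -0.0305,  0.0829]), [np.float64(0.004800024555021801), np.float64(0.004800024555021841)])
pad [0.5515 0.0644 0.051 ] [0.5635 0.0684 0.051 ] (array([0.5585, 0.0686, 0.0468]), [np.float64(0.005871563750239804), np.float64(0.005871563750239721)])
pivot [0.6405 0.1203 0.056 ] [0.6492 0.1106 0.056 ] (array([0.637 , 0.104 , 0.0796]), [np.float64(0.0038771011211440865), np.float64(0.0038771011211441294)])
board [0.5412 0.1627 0.    ] [0.5537 0.1623 0.    ] (array([0.5461, 0.1598, 0.0058]), [np.float64(0.006040213448692321), np.float64(0.006040213448692308)])
tin [ 0.628  -0.0599  0.004 ] [ 0.6336 -0.0816  0.004 ] (array([ 0.6161, -0.0851,  0.0521]), [np.float64(0.0022716155276800575), np.float64(0.0022716155276801837)])
mug [ 0.6588 -0.4458  0.004 ] [ 0.6533 -0.4562  0.004 ] (array([ 0.6484, -0.4499,  0.0272]), [np.float64(0.002676810868620456), np.float64(0.0026768108686202716)])
```

View pics/b_top.png

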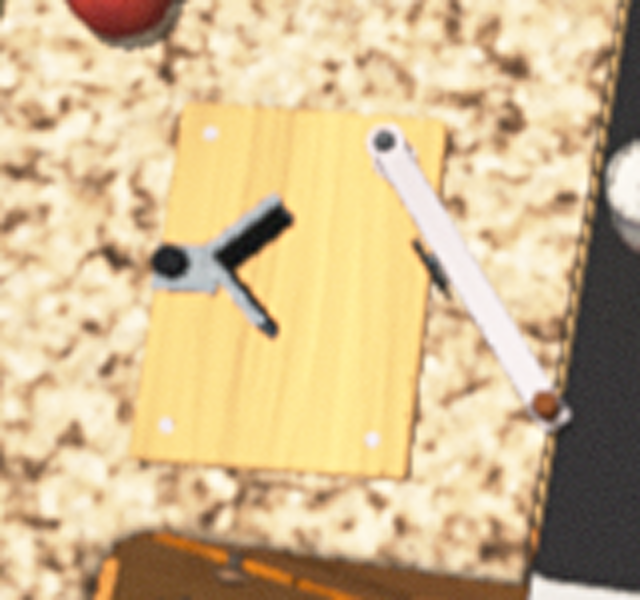

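View pics/b_side.png

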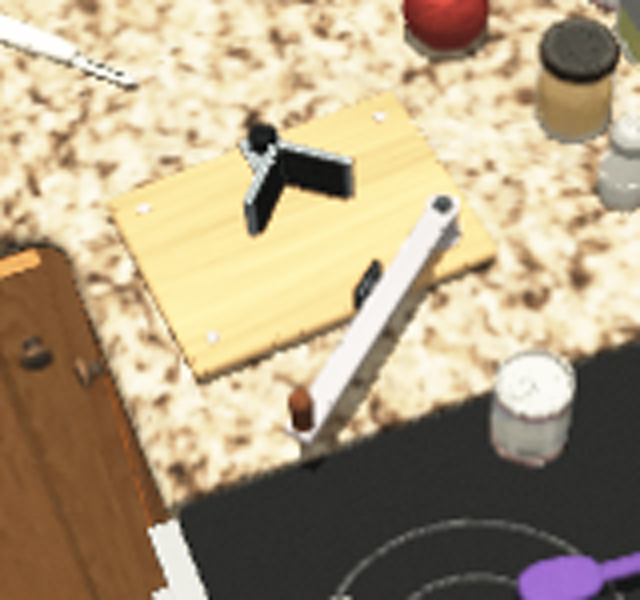

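View pics/b_jar.png

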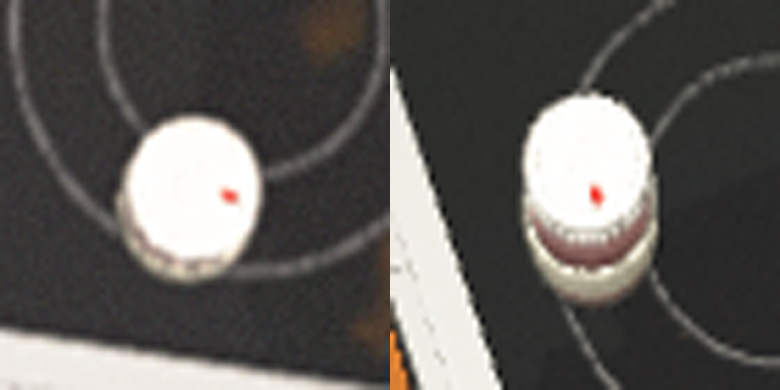

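```bash
python3 - <<'E'
from h import *
from scipy.optimize import least_squares
np.set_printoptions(precision=4,suppress=True)
T=lambda p:(75+(p[0]+.5)/4-.5,115+(p[1]+.5)/4-.5)
S=lambda p:(155+(p[0]+.5)/4-.5,65+(p[1]+.5)/4-.5)
C=np.array([[130,95,20],[130,-95,20],[-130,-95,20],[-130,95,20]])/1e3
tp=np.array([T(p) for p in[(183,103),(445,123),(407,475),(133,460)]])
sp=np.array([S(p) for p in[(393,93),(497,245),(203,376),(110,205)]])
pivt,pivs=T((384,141)),S((442,203)); ht,hs=T((545,403)),S((300,393))
def W(p,X): 
    c,s=np.cos(p[2]),np.sin(p[2]);X=np.atleast_2d(X);return np.c_[p[0]+c*X[:,0]-s*X[:,1],p[1]+s*X[:,0]+c*X[:,1],X[:,2]]
def hd(q,z=.092): return [.095-.22*np.cos(.75-q),-.062-.22*np.sin(.75-q),z]
def res(p,full=True,cams='ts'):
    r=[]
    X=np.vstack([C,[.095,-.062,.058],hd(p[3])]);X=W(p,X)
    if 't' in cams:r.append(proj('top',X)-np.vstack([tp,pivt,ht]))
    if 's' in cams:r.append(proj('side',X)-np.vstack([sp,pivs,hs]))
    return np.vstack(r).ravel()
for c in('t','s','ts'):
    f=least_squares(res,[.55,.16,0,.1],args=(True,c));p=f.x
    print(c,p,f.fun.reshape(-1,2).tolist() if c=='ts' else np.abs(f.fun).max())
    print('spot',W(p,[.005,-.022,.02]),'handle',W(p,hd(p[3])),'pivot',W(p,[.095,-.062,.056]))
lt,ls=(279.8,240.3),(240.4,224.6)
print(atz('top',lt,.094),atz('side',ls,.094),tri(ray('top',lt),ray('side',ls)))
E
```

```text
t [0.5439 0.1665 0.0823 0.1354] 1.5271786326464962
spot [[0.5506 0.145  0.02  ]] handle [[ 0.4749 -0.0286  0.092 ]] pivot [[0.6436 0.1126 0.056 ]]
s [0.5431 0.1655 0.0911 0.1528] 1.693454134417152
spot [[0.5501 0.1441 0.02  ]] handle [[ 0.4735 -0.0273  0.092 ]] pivot [[0.6434 0.1124 0.056 ]]
ts [0.5435 0.1662 0.0855 0.1422] [[-0.48319944787584745, -0.26132215868346975], [0.6607408001941621, -1.5174633760432812], [0.9395981728912943, 1.272419612105125], [-0.8973286971424272, 0.93728013669039], [0.45027806542123017, 0.22116208274718474], [-0.4615800606879361, -0.12664191911633793], [-0.056174318115466804, -1.677900637967852], [1.6905185412775268, 0.43949944291819065], [-0.7638558409298355, 0.2441632577608175], [-1.2863305306916288, -0.9287284770331041], [0.7579587673989749, 0.03767137640485885], [0.2003900231158866, 0.488838200728253]]
spot [[0.5504 0.1447 0.02  ]] handle [[ 0.4743 -0.0281  0.092 ]] pivot [[0.6435 0.1125 0.056 ]]
[ 0.4361 -0.2101  0.094 ] [ 0.4334 -0.2117  0.094 ] (array([ 0.4351, -0.2103,  0.0912]), [np.float64(0.0013422912106034537), np.float64(0.0013422912106034642)])
```

```bash
cat >> h.py <<'E'
def mv(target):  # world target TCP -> tool offset mm
    o=monitor.get_obs();R=Rn.from_quat(o['ee_rot']).as_matrix()
    return R.T@(np.array(target)-o['position'])*1e3
def st():
    o=monitor.get_obs();R=Rn.from_quat(o['ee_rot']).as_matrix()
    print('t',round(o['clock'],2),'pos',o['position'].round(4),'x',R[:,0].round(4),'y az',round(np.degrees(np.arctan2(R[1,1],R[0,1])),2),'j',o['joint_pos'].round(2),'F',o['ft_force'].round(2),'M',o['torque'].round(3),'g',round(o['grip_width'],3))
E
python3 - <<'E'
from h import *
np.set_printoptions(precision=3,suppress=True)
st();print(Rn.from_quat(monitor.get_obs()['ee_rot']).as_matrix());print(mv([.4345,-.211,.20]))
E
```

```text
t 1.65 pos [ 0.206 -0.59   0.231] x [ 0. -0. -1.] y az -70.76 j [ 1.21  0.33 -0.06  1.46  0.02  1.35 -0.09] F [-0.58  0.18 -1.64] M [ 0.066 -0.022 -0.004] g 0.999
[[ 0.     0.33  -0.944]
 [-0.    -0.944 -0.33 ]
 [-1.     0.    -0.   ]]
[  31.332 -282.619 -340.688]
```

>>> send_rows:
  grip: [0, 0, 0, 0, 0]
  offset:
    - [0, -20, -25]
    - [0, -45, -54]
    - [5, -70, -85]
    - [10, -96, -116]
    - [14, -122, -147]
  twist: [0, 0, 0, 0, 0]
  newtons: 40

```text
clock: 2.07
position: [0.3051, -0.4248, 0.2171]
ee_rot: [0.697, 0.118, -0.697, 0.118]
ft_force: [0.6, 0.7, -1.1]
grip_width: 1.004
```

>>> send_rows:
  grip: [0, 0, 0, 0, 0]
  offset:
    - [3, -26, -31]
    - [7, -52, -62]
    - [10, -78, -93]
    - [14, -104, -124]
    - [17, -130, -155]
  twist: [0, 0, 0, 0, 0]

```text
clock: 2.48
position: [0.4087, -0.2509, 0.2004]
ee_rot: [0.697, 0.118, -0.697, 0.118]
ft_force: [1.4, -0.5, -0.6]
grip_width: 0.998
```

```bash
python3 - <<'E'
from h import *
np.set_printoptions(precision=3,suppress=True)
im,d=viewer.camera('wrist');cv2.imwrite('pics/c_wrist.png',im)
st();print(mv([.4345,-.211,.064]));
r=viewer.spot_point('lid_top','wrist');print(r[:2])
for x in r[:1]: print(atz('wrist',x['position'],.094))
r=viewer.regions_of('jar_lid','wrist');
for x in r[:2]: print(x['box'],x['score'])
print(proj('wrist',[.4345,-.211,.094]))
E
```

```text
t 2.53 pos [ 0.413 -0.243  0.2  ] x [ 0.002  0.002 -1.   ] y az -70.25 j [ 0.81  0.05 -0.38  1.86  0.02  1.23 -0.8 ] F [ 3.74  8.08 -1.72] M [ 0.467 -0.236 -0.01 ] g 0.999
[136.239 -22.653 -30.795]
[{'position': [221.7, 160.3], 'score': 0.62}]
[ 0.437 -0.207  0.094]
[187.7, 127.0, 64.8, 60.7] 0.64
[[221.439 161.189]]
```

View pics/c_wrist.png

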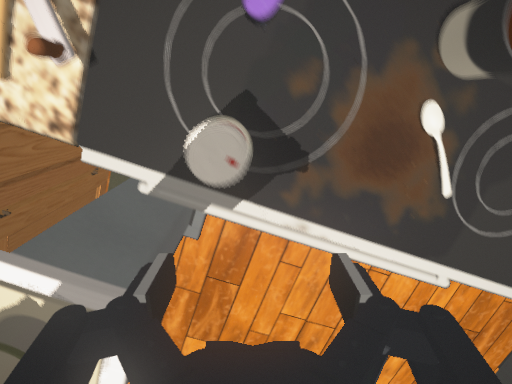

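>>> send_rows:
  grip: [0, 0, 0, 0, 0]
  offset:
    - [10, -11, -15]
    - [30, -22, -30]
    - [55, -22, -30]
    - [55, -22, -30]
    - [55, -22, -30]
  twist: [0, 0, 0, 0, 0]

```text
clock: 3.05
position: [0.4279, -0.2229, 0.1449]
ee_rot: [-0.697, -0.118, 0.698, -0.117]
ft_force: [-0.2, 0.1, 1.0]
grip_width: 1.001
```

```bash
python3 - <<'E'
from h import *
np.set_printoptions(precision=3,suppress=True)
st()
im,d=viewer.camera('wrist');cv2.imwrite('pics/d_wrist.png',im)
r=viewer.spot_point('lid_top','wrist');print(r[:2])
for x in r[:1]: print(atz('wrist',x['position'],.094))
st();print(mv([.4345,-.211,.064]));
print(proj('wrist',[.4345,-.211,.094]))
E
```

```text
t 3.05 pos [ 0.428 -0.223  0.145] x [-0.002  0.001 -1.   ] y az -70.84 j [ 0.77  0.12 -0.41  1.92  0.05  1.12 -0.89] F [-0.16  0.07  1.04] M [-0.025 -0.011  0.005] g 1.001
[{'position': [236.7, 211.3], 'score': 0.77}]
[ 0.433 -0.21   0.094]
t 3.15 pos [ 0.429 -0.224  0.147] x [ 0.001 -0.001 -1.   ] y az -70.87 j [ 0.77  0.12 -0.41  1.91  0.05  1.12 -0.89] F [-0.36 -0.49  0.43] M [0.033 0.009 0.008] g 1.002
[ 82.617 -10.117  -9.064]
[[239.025 210.319]]
```

View pics/d_wrist.png

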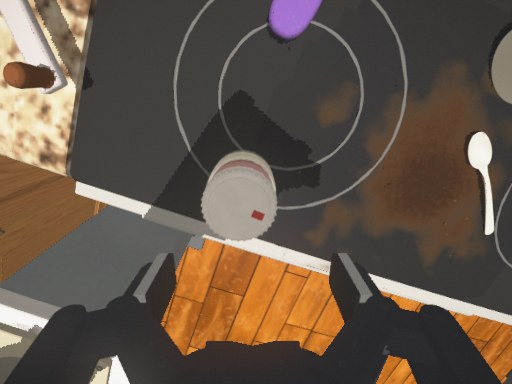

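>>> send_rows:
  grip: [0, 0, 0, 0, 0]
  offset:
    - [0, -10, -9]
    - [25, -10, -9]
    - [50, -10, -9]
    - [70, -10, -9]
    - [70, -10, -9]
  twist: [0, 0, 0, 0, 0]

```text
clock: 3.57
position: [0.4327, -0.2099, 0.0734]
ee_rot: [-0.696, -0.118, 0.698, -0.117]
ft_force: [-1.4, 0.0, -0.4]
grip_width: 1.001
```

```bash
python3 - <<'E'
from h import *
np.set_printoptions(precision=3,suppress=True)
st();print(mv([.4345,-.211,.064]));
im,d=viewer.camera('wrist');cv2.imwrite('pics/e_wrist.png',im)
E
```

```text
t 3.57 pos [ 0.433 -0.21   0.073] x [-0.003  0.001 -1.   ] y az -70.84 j [ 0.74  0.21 -0.41  1.99  0.1   0.97 -0.96] F [-1.35  0.03 -0.43] M [ 0.044  0.026 -0.   ] g 1.001
[ 9.365  1.633 -1.406]
```

View pics/e_wrist.png

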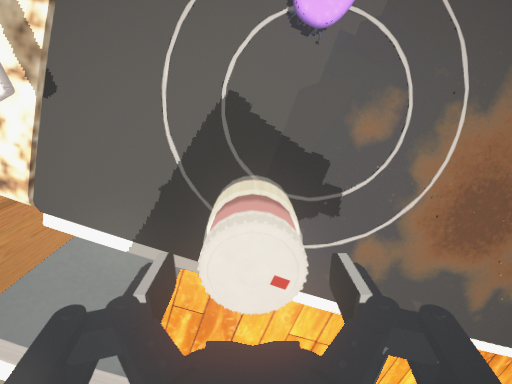

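>>> send_rows:
  grip: [0, 0, 255, 255, 255]
  offset:
    - [9, 1, -1]
    - [9, 1, -1]
    - [9, 1, -1]
    - [9, 1, -1]
    - [9, 1, -1]
  twist: [0, 0, 0, 0, 0]
  newtons: 40

```text
clock: 4.03
position: [0.4362, -0.2102, 0.0674]
ee_rot: [0.698, 0.118, -0.697, 0.118]
ft_force: [-1.3, 2.3, 6.6]
grip_width: 0.666
```

>>> send_rows:
  grip: [255, 255, 255, 255, 255]
  offset:
    - [0, 0, 0]
    - [0, 0, 0]
    - [-5, 0, 0]
    - [-20, 0, 0]
    - [-40, 0, 0]
  twist: [0, 0, 0, 0, 0]

```text
clock: 4.45
position: [0.4343, -0.2097, 0.1057]
ee_rot: [-0.696, -0.119, 0.698, -0.117]
ft_force: [0.4, -0.0, -3.7]
grip_width: 0.666
```

```bash
python3 - <<'E'
from h import *
np.set_printoptions(precision=3,suppress=True)
st()
im,d=viewer.camera('wrist');im2,d=viewer.camera('side');cv2.imwrite('pics/f_wrist.png',np.hstack([im,]));cv2.imwrite('pics/f_side.png',cv2.resize(im2[110:290,130:370],(800,600)))
E
```

```text
t 4.45 pos [ 0.434 -0.21   0.106] x [-0.003  0.002 -1.   ] y az -70.75 j [ 0.75  0.17 -0.42  1.96  0.08  1.04 -0.94] F [ 0.37 -0.02 -3.68] M [ 0.038 -0.023 -0.001] g 0.666
```

View pics/f_wrist.png

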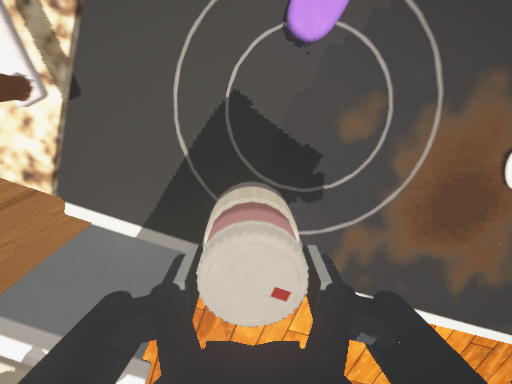

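View pics/f_side.png

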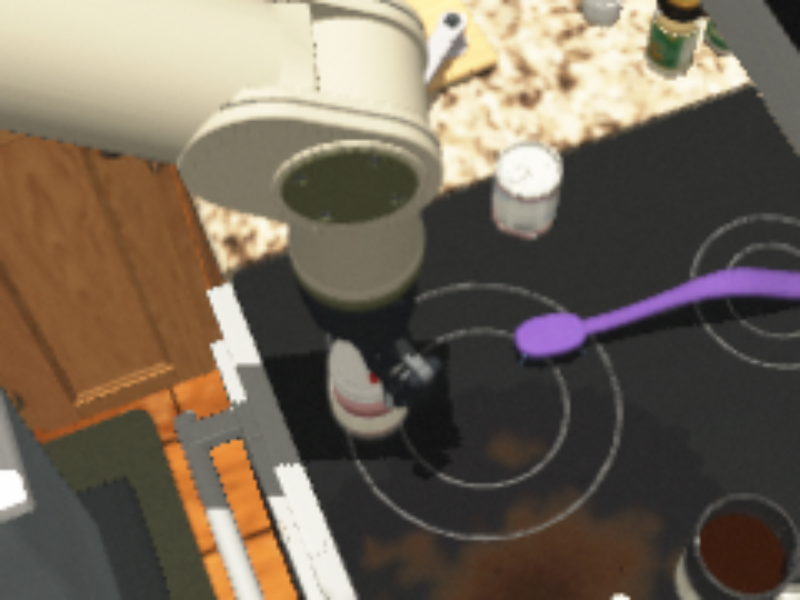

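>>> send_rows:
  grip: [255, 255, 255, 255, 255]
  offset:
    - [-20, 0, 0]
    - [-50, -12, -4]
    - [-75, -40, -15]
    - [-90, -72, -27]
    - [-94, -106, -40]
  twist: [0, 0, 0, 0, 0]

```text
clock: 4.97
position: [0.4392, -0.0965, 0.2023]
ee_rot: [0.698, 0.117, -0.696, 0.118]
ft_force: [2.1, 1.4, -4.3]
grip_width: 0.663
```

>>> send_rows:
  grip: [255, 255, 255, 255, 255]
  offset:
    - [0, -35, -13]
    - [0, -70, -26]
    - [0, -105, -39]
    - [0, -140, -52]
    - [0, -175, -65]
  twist: [0, 0, 0, 0, 0]

```text
clock: 5.38
position: [0.4415, 0.0912, 0.1996]
ee_rot: [-0.697, -0.118, 0.697, -0.118]
ft_force: [0.7, 0.1, -3.7]
grip_width: 0.666
```

```bash
python3 - <<'E'
from h import *
np.set_printoptions(precision=3,suppress=True)
st();print(mv([.5504,.1447,.2]));print(atz('top',(208,82),.55))
E
```

```text
t 5.38 pos [0.442 0.091 0.2  ] x [-0.    -0.001 -1.   ] y az -70.78 j [ 0.45  0.01 -0.74  1.91  0.    1.23 -1.53] F [ 0.7   0.12 -3.68] M [-0.003 -0.122 -0.018] g 0.666
[  -0.396  -14.647 -120.458]
[ 0.588 -0.05   0.55 ]
```

>>> send_rows:
  grip: [255, 255, 255, 255, 255]
  offset:
    - [0, -4, -30]
    - [0, -8, -65]
    - [0, -12, -100]
    - [0, -14, -118]
    - [0, -14, -120]
  twist: [0, 0, 0, 0, 0]

```text
clock: 5.8
position: [0.5527, 0.1441, 0.1985]
ee_rot: [-0.697, -0.119, 0.697, -0.118]
ft_force: [-1.0, -0.4, -4.5]
grip_width: 0.666
```

>>> send_rows:
  grip: [255, 255, 255, 255, 255]
  offset:
    - [20, 0, 0]
    - [35, 0, 0]
    - [40, 0, 0]
    - [40, 0, 0]
    - [40, 0, 0]
  twist: [0, 0, 0, 0, 0]

```text
clock: 6.22
position: [0.5507, 0.1422, 0.1604]
ee_rot: [-0.697, -0.118, 0.697, -0.118]
ft_force: [0.1, 0.4, -3.7]
grip_width: 0.661
```

```bash
python3 - <<'E'
from h import *
np.set_printoptions(precision=3,suppress=True)
st();print(mv([.5504,.1447,.0815]))
im,d=viewer.camera('wrist');cv2.imwrite('pics/g_wrist.png',im);im2,d=viewer.camera('top');cv2.imwrite('pics/g_top.png',cv2.resize(im2[115:265,75:235],(640,600)))
st()
B=np.array([.5435,.1662]);c,s=np.cos(.0855),np.sin(.0855)
def W(x,y,z): return [B[0]+c*x/1e3-s*y/1e3,B[1]+s*x/1e3+c*y/1e3,z/1e3]
print(proj('wrist',[W(5,-22,20),W(130,95,20),W(-130,95,20),W(95,-62,58)]))
im3,d=viewer.camera('side');cv2.imwrite('pics/g_side.png',cv2.resize(im3[65:215,155:315],(640,600)))
E
```

```text
t 6.22 pos [0.551 0.142 0.16 ] x [-0. -0. -1.] y az -70.77 j [ 0.29  0.35 -0.75  1.67  0.25  1.22 -1.75] F [ 0.09  0.37 -3.72] M [-0.    -0.01   0.024] g 0.661
[78.948 -2.42  -0.57 ]
t 6.32 pos [0.551 0.142 0.161] x [ 0.002  0.    -1.   ] y az -70.77 j [ 0.29  0.35 -0.75  1.67  0.25  1.22 -1.76] F [ 0.42 -0.26 -3.34] M [ 0.07  -0.06  -0.008] g 0.669
[[249.984 188.55 ]
 [161.258  34.584]
 [129.992 268.693]
 [319.895 115.757]]
```

View pics/g_wrist.png

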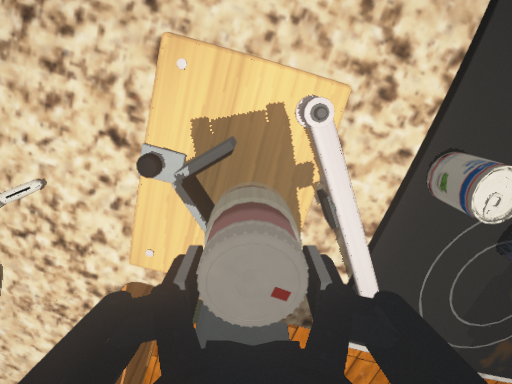

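View pics/g_top.png

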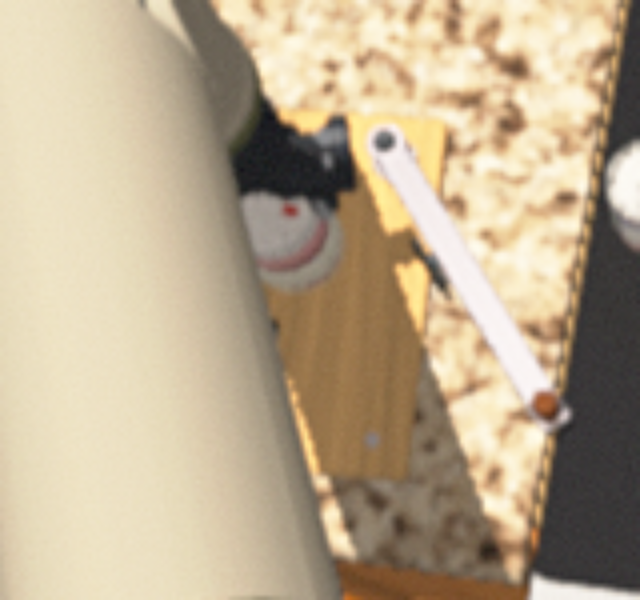

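View pics/g_side.png

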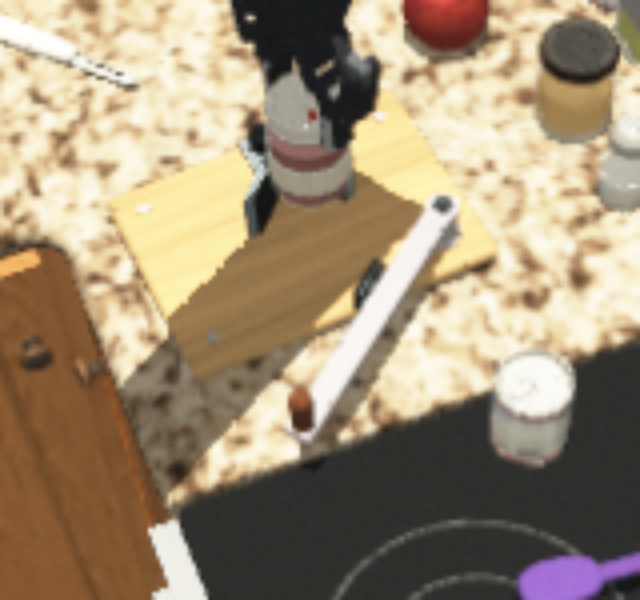

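```bash
python3 - <<'E'
from h import *
np.set_printoptions(precision=4,suppress=True)
T=lambda p:(75+(p[0]+.5)/4-.5,115+(p[1]+.5)/4-.5)
S=lambda p:(155+(p[0]+.5)/4-.5,65+(p[1]+.5)/4-.5)
B=np.array([.5435,.1662]);c,s=np.cos(.0855),np.sin(.0855)
def inv(X): d=np.asarray(X)[:2]-B; return np.array([c*d[0]+s*d[1],-s*d[0]+c*d[1]])*1e3
for nm,t,sd in [("apex",(222,258),(281,151)),("armfar",(292,212),(352,160)),("armnear",(270,330),(252,200))]:
    X,e=tri(ray('top',T(t)),ray('side',S(sd)));print(nm,X,e,inv(X),'z64',inv(atz('top',T(t),.064)),inv(atz('side',S(sd),.064)))
E
```

```text
apex [0.5434 0.2012 0.0698] [np.float64(0.0004675255958742495), np.float64(0.00046752559587416896)] [ 2.8568 34.8581] z64 [ 4.9359 36.7906] [ 4.1106 39.4633]
armfar [0.5816 0.1573 0.0856] [np.float64(0.0041048890844882745), np.float64(0.004104889084488389)] [ 37.2162 -12.0741] z64 [39.6044 -5.8735] [48.9895  5.1758]
armnear [0.5015 0.1576 0.0775] [np.float64(0.002685068666394129), np.float64(0.0026850686663940386)] [-42.5994  -4.9816] z64 [-42.2564  -1.0029] [-36.3205   5.7166]
```

>>> send_rows:
  grip: [255, 255, 255, 255, 255]
  offset:
    - [15, -2, 0]
    - [35, -2, 0]
    - [55, -2, 0]
    - [70, -2, 0]
    - [73, -2, 0]
  twist: [0, 0, 0, 0, 0]

```text
clock: 6.78
position: [0.5491, 0.1437, 0.0854]
ee_rot: [-0.696, -0.118, 0.698, -0.118]
ft_force: [-1.4, -0.3, -3.8]
grip_width: 0.662
```

>>> send_rows:
  grip: [255, 255, 255, 255, 255]
  offset:
    - [1, 0, 0]
    - [2, 0, 0]
    - [3, 0, 0]
    - [4, 0, 0]
    - [4, 0, 0]
  twist: [0, 0, 0, 0, 0]

```text
clock: 7.2
position: [0.5505, 0.1444, 0.0839]
ee_rot: [0.698, 0.118, -0.697, 0.118]
ft_force: [0.1, 0.2, -4.2]
grip_width: 0.662
```

```bash
python3 - <<'E'
from h import *
np.set_printoptions(precision=3,suppress=True)
st();print(mv([.5504,.1447,.0815]))
im,d=viewer.camera('wrist');cv2.imwrite('pics/h_wrist.png',im);im2,d=viewer.camera('side');cv2.imwrite('pics/h_side.png',cv2.resize(im2[65:215,155:315],(640,600)))
E
```

```text
t 7.2 pos [0.55  0.144 0.084] x [ 0.001 -0.    -1.   ] y az -70.77 j [ 0.25  0.44 -0.72  1.75  0.32  1.08 -1.81] F [ 0.06  0.2  -4.17] M [ 0.041 -0.008  0.024] g 0.662
[ 2.378 -0.355  0.035]
```

View pics/h_wrist.png

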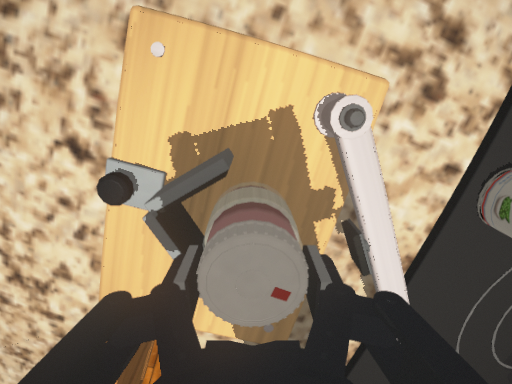

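View pics/h_side.png

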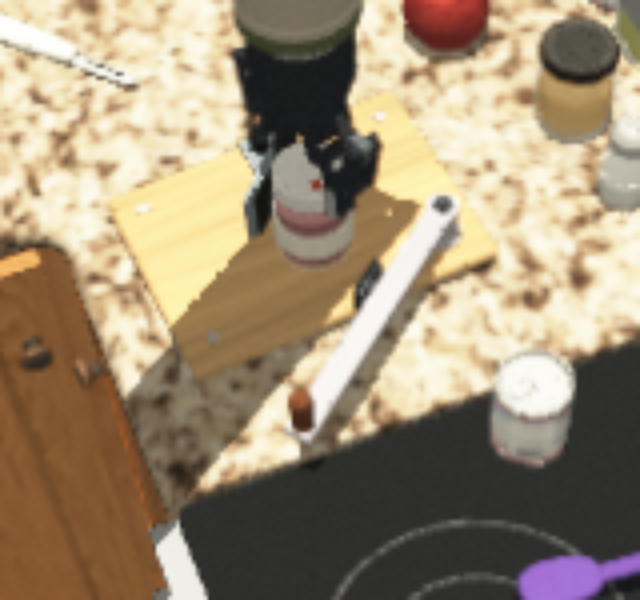

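>>> send_rows:
  grip: [255, 255, 255, 255, 255]
  offset:
    - [0.5, 0, 0]
    - [1, 0, 0]
    - [1.5, 0, 0]
    - [2, 0, 0]
    - [2, 0, 0]
  twist: [0, 0, 0, 0, 0]

```text
clock: 7.72
position: [0.5511, 0.1451, 0.0834]
ee_rot: [0.698, 0.118, -0.696, 0.118]
ft_force: [-4.3, -1.1, 13.9]
grip_width: 0.661
```

>>> send_rows:
  grip: [255, 255, 0, 0, 0]
  offset:
    - [-0.5, 0, 0]
    - [-1, 0, 0]
    - [-1, 0, 0]
    - [-1, 0, 0]
    - [-1, 0, 0]
  twist: [0, 0, 0, 0, 0]

```text
clock: 8.13
position: [0.5503, 0.1443, 0.0823]
ee_rot: [0.697, 0.118, -0.697, 0.118]
ft_force: [0.9, 0.1, -0.1]
grip_width: 0.997
```

>>> send_rows:
  grip: [0, 0, 0, 0, 0]
  offset:
    - [0, 0, 0]
    - [0, 0, 0]
    - [-20, 0, 0]
    - [-45, 0, 0]
    - [-80, 0, 0]
  twist: [0, 0, 0, 0, 0]

```text
clock: 8.55
position: [0.5488, 0.1439, 0.1612]
ee_rot: [-0.696, -0.118, 0.699, -0.118]
ft_force: [-0.6, -0.0, -0.5]
grip_width: 0.998
```

```bash
python3 - <<'E'
from h import *
np.set_printoptions(precision=3,suppress=True)
st()
im,d=viewer.camera('wrist');cv2.imwrite('pics/i_wrist.png',im)
B=np.array([.5435,.1662]);c,s=np.cos(.0855),np.sin(.0855)
def W(x,y,z): return [B[0]+c*x/1e3-s*y/1e3,B[1]+s*x/1e3+c*y/1e3,z/1e3]
print(proj('wrist',[W(5,-22,110),W(130,95,20),W(130,-95,20),W(95,-62,58)]))
E
```

```text
t 8.55 pos [0.549 0.144 0.161] x [-0.004 -0.001 -1.   ] y az -70.75 j [ 0.29  0.35 -0.75  1.67  0.25  1.22 -1.76] F [-0.57 -0.   -0.52] M [-0.029 -0.036  0.093] g 0.998
[[252.363 220.552]
 [167.009  39.736]
 [352.869  91.219]
 [320.23  118.362]]
```

View pics/i_wrist.png

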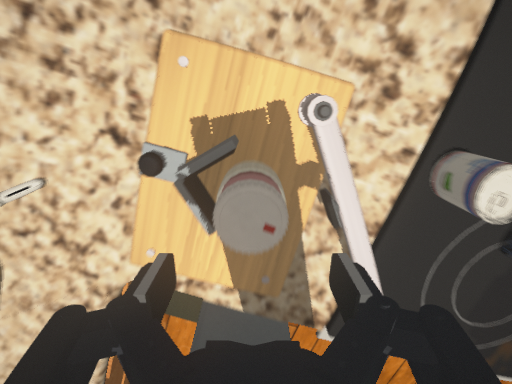

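>>> send_rows:
  grip: [0, 0, 60, 120, 120]
  offset:
    - [0, 25, 22]
    - [0, 53, 48]
    - [0, 81, 74]
    - [0, 107, 99]
    - [0, 124, 115]
  twist: [-4, -8, -12, -16, -20]

```text
clock: 9.02
position: [0.481, -0.0141, 0.162]
ee_rot: [-0.666, -0.237, 0.666, -0.238]
ft_force: [0.4, 0.4, -0.2]
grip_width: 0.607
```

>>> send_rows:
  grip: [120, 120, 120, 120, 120]
  offset:
    - [0, 4, 8]
    - [0, 8, 16]
    - [0, 8, 16]
    - [0, 8, 16]
    - [0, 8, 16]
  twist: [0, 0, 0, 0, 0]

```text
clock: 9.43
position: [0.4756, -0.0254, 0.1624]
ee_rot: [0.666, 0.238, -0.666, 0.238]
ft_force: [-0.1, -0.2, 0.2]
grip_width: 0.53
```

```bash
python3 - <<'E'
from h import *
np.set_printoptions(precision=3,suppress=True)
st()
im,d=viewer.camera('wrist');cv2.imwrite('pics/j_wrist.png',im)
r=viewer.spot_point('lever_handle','wrist');print(r[:2])
for x in r[:1]: print(atz('wrist',x['position'],.09))
print(proj('wrist',[.4743,-.0281,.092]),mv([.4743,-.0281,.068]));st()
E
```

```text
t 9.43 pos [ 0.476 -0.025  0.162] x [ 0.     0.001 -1.   ] y az -50.68 j [ 0.67  0.12 -0.75  1.9   0.09  1.16 -0.99] F [-0.11 -0.24  0.19] M [ 0.02   0.028 -0.043] g 0.53
[{'position': [253.9, 215.2], 'score': 0.86}]
[ 0.474 -0.029  0.09 ]
[[253.031 215.505]] [94.283  1.184  2.586]
t 9.53 pos [ 0.475 -0.026  0.162] x [ 0.     0.001 -1.   ] y az -50.66 j [ 0.67  0.12 -0.75  1.9   0.09  1.16 -0.99] F [-0.65  0.53 -0.04] M [ 0.016  0.055 -0.027] g 0.528
```

View pics/j_wrist.png

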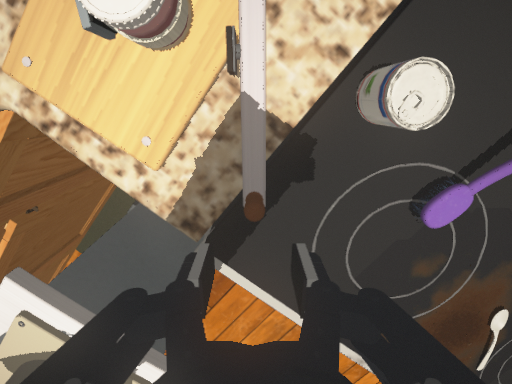

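>>> send_rows:
  grip: [120, 120, 120, 120, 120]
  offset:
    - [25, 1, 2.5]
    - [55, 1, 2.5]
    - [80, 1, 2.5]
    - [92, 1, 2.5]
    - [92, 1, 2.5]
  twist: [0, 0, 0, 0, 0]

```text
clock: 9.95
position: [0.4723, -0.0284, 0.0681]
ee_rot: [-0.665, -0.239, 0.667, -0.237]
ft_force: [-0.7, -0.2, 0.4]
grip_width: 0.528
```

>>> send_rows:
  grip: [150, 180, 180, 180, 180]
  offset:
    - [0, 0, 0]
    - [0, 0, 0]
    - [0, 0, 0]
    - [0, 0, 0]
    - [0, 0, 0]
  twist: [0, 0, 0, 0, 0]
  newtons: 20

```text
clock: 10.37
position: [0.4744, -0.0295, 0.0711]
ee_rot: [0.666, 0.237, -0.666, 0.238]
ft_force: [-0.3, 0.3, -0.5]
grip_width: 0.296
```

```bash
python3 - <<'E'
from h import *
np.set_printoptions(precision=3,suppress=True)
st()
im,d=viewer.camera('wrist');cv2.imwrite('pics/k_wrist.png',im)
# plan: TCP targets: handle centre at q
B=np.array([.5435,.1662]);c,s=np.cos(.0855),np.sin(.0855)
for q in (.142,.25,.35,.45,.55,.6,.65,.7,.75,.8):
    a=.75-q;x=95-220*np.cos(a);y=-62-220*np.sin(a)
    print(q,np.array([B[0]+c*x/1e3-s*y/1e3,B[1]+s*x/1e3+c*y/1e3]),'tangent az',np.degrees(.0855+np.pi/2+a)-180)
E
```

```text
t 10.37 pos [ 0.474 -0.029  0.071] x [ 0.002 -0.001 -1.   ] y az -50.77 j [ 0.63  0.24 -0.73  1.99  0.2   0.97 -1.07] F [-0.29  0.33 -0.5 ] M [-0.062  0.005  0.072] g 0.296
0.142 [ 0.474 -0.028] tangent az -50.26537690767742
0.25 [ 0.46  -0.009] tangent az -56.45332109509032
0.35 [0.449 0.01 ] tangent az -62.18289904639853
0.45 [0.44 0.03] tangent az -67.91247699770676
0.55 [0.432 0.051] tangent az -73.642054949015
0.6 [0.43  0.061] tangent az -76.50684392466911
0.65 [0.427 0.072] tangent az -79.37163290032325
0.7 [0.425 0.083] tangent az -82.23642187597734
0.75 [0.424 0.094] tangent az -85.10121085163146
0.8 [0.424 0.105] tangent az -87.96599982728559
```

View pics/k_wrist.png

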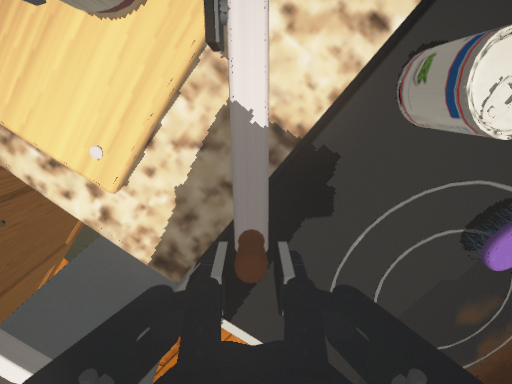

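>>> send_rows:
  grip: [180, 180, 180, 180, 180]
  offset:
    - [0, -6.6, -0.1]
    - [0, -15.4, -0.5]
    - [0, -24.2, -1.3]
    - [0, -35, -2.8]
    - [0, -45.9, -4.8]
  twist: [1.7, 4, 6.3, 9.2, 12]

```text
clock: 10.83
position: [0.449, 0.0074, 0.0708]
ee_rot: [0.688, 0.164, -0.687, 0.166]
ft_force: [1.8, -8.4, -0.3]
grip_width: 0.291
```

```bash
cat >> h.py <<'E'
PIV=np.array([.6435,.1125])
def arm():
    o=monitor.get_obs();R=Rn.from_quat(o['ee_rot']).as_matrix()
    d=o['position'][:2]-PIV;r=np.hypot(*d);t=np.array([d[1],-d[0]])/r
    ang=np.degrees(np.arctan2(R[1,1],R[0,1]))
    print('t',round(o['clock'],2),'r',(r*1e3).round(1),'q_tcp',round(.75-(np.arctan2(-d[1],-d[0])-.0855),4),'z',o['position'][2].round(4),'Ft',(-(o['ft_force'][:2]@t)).round(2),'Fr',((o['ft_force'][:2]@d)/r).round(2),'yaz',ang.round(1),'tanaz',np.degrees(np.arctan2(-t[1],-t[0])).round(1),'g',round(o['grip_width'],3),'M',o['torque'].round(2))
E
python3 - <<'E'
from h import *
st();arm()
E
```

```text
t 10.83 pos [0.449  0.0074 0.0708] x [ 0.0016 -0.0025 -1.    ] y az -63.03 j [ 0.58  0.18 -0.74  2.06  0.15  0.95 -1.34] F [ 1.83 -8.4  -0.3 ] M [-1.708 -0.494 -0.027] g 0.291
t 10.83 r 221.1 q_tcp 0.3401 z 0.0708 Ft 8.26 Fr 2.38 yaz -63.0 tanaz -61.6 g 0.291 M [-1.71 -0.49 -0.03]
```

>>> send_rows:
  grip: [180, 180, 180, 180, 180]
  offset:
    - [0, -8.8, -0.2]
    - [0, -17.6, -0.7]
    - [0, -26.4, -1.6]
    - [0, -35, -2.8]
    - [0, -43.7, -4.4]
  twist: [2.3, 4.6, 6.9, 9.2, 11.5]

```text
clock: 11.25
position: [0.4321, 0.0481, 0.0706]
ee_rot: [-0.7, -0.094, 0.701, -0.097]
ft_force: [-3.1, -8.9, 4.7]
grip_width: 0.295
```

```bash
python3 - <<'E'
from h import *
st();arm()
im,d=viewer.camera('wrist');cv2.imwrite('pics/l_wrist.png',im)
E
```

```text
t 11.25 pos [0.4321 0.0481 0.0706] x [-5.0e-04 -3.3e-03 -1.0e+00] y az -74.49 j [ 0.51  0.15 -0.76  2.09  0.13  0.95 -1.62] F [-3.08 -8.94  4.7 ] M [-2.062  0.526 -0.084] g 0.295
t 11.25 r 221.0 q_tcp 0.5398 z 0.0706 Ft 7.66 Fr 5.55 yaz -74.5 tanaz -73.1 g 0.295 M [-2.06  0.53 -0.08]
```

View pics/l_wrist.png

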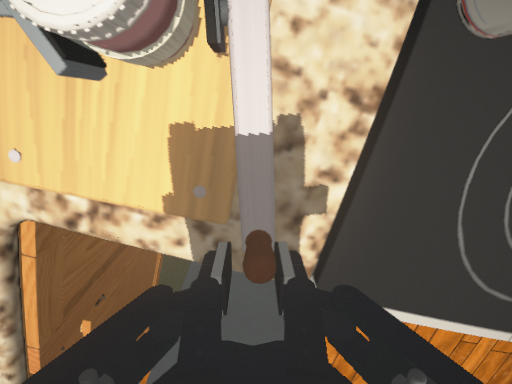

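>>> send_rows:
  grip: [180, 180, 180, 180, 180]
  offset:
    - [0, -3.1, 0.5]
    - [0, -6.2, 0.5]
    - [0, -9.2, 0.5]
    - [0, -12.3, 0.5]
    - [0, -15.4, 0.5]
  twist: [0.8, 1.6, 2.4, 3.2, 4]

```text
clock: 11.72
position: [0.4282, 0.0631, 0.0706]
ee_rot: [0.704, 0.071, -0.703, 0.072]
ft_force: [1.5, -7.9, -1.2]
grip_width: 0.295
```

```bash
python3 - <<'E'
from h import *
arm()
im,d=viewer.camera('wrist');cv2.imwrite('pics/m_wrist.png',im)
E
```

```text
t 11.72 r 220.9 q_tcp 0.6102 z 0.0706 Ft 8.07 Fr 0.33 yaz -78.4 tanaz -77.1 g 0.295 M [-1.44 -0.4   0.02]
```

View pics/m_wrist.png

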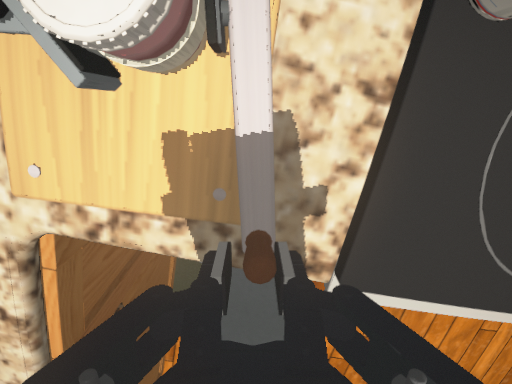

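>>> send_rows:
  grip: [180, 180, 180, 180, 180]
  offset:
    - [0, -2, 0]
    - [0, -4, 0]
    - [0, -6, 0]
    - [0, -8, -0.1]
    - [0, -10, -0.2]
  twist: [0.5, 1, 1.5, 2, 2.6]

```text
clock: 12.18
position: [0.4263, 0.0727, 0.0705]
ee_rot: [0.705, 0.055, -0.705, 0.057]
ft_force: [-0.1, -8.0, 1.8]
grip_width: 0.297
```

```bash
python3 - <<'E'
from h import *
arm()
E
```

```text
t 12.18 r 220.9 q_tcp 0.6543 z 0.0705 Ft 7.86 Fr 1.58 yaz -81.0 tanaz -79.6 g 0.297 M [-1.81 -0.16  0.  ]
```

>>> send_rows:
  grip: [180, 180, 180, 180, 180]
  offset:
    - [0, -1.6, 0]
    - [0, -3.2, 0]
    - [0, -4.8, 0]
    - [0, -6.4, 0]
    - [0, -8, -0.1]
  twist: [0.4, 0.8, 1.2, 1.6, 2]

```text
clock: 12.6
position: [0.4249, 0.0805, 0.0705]
ee_rot: [-0.706, -0.042, 0.706, -0.044]
ft_force: [-0.3, -8.5, 2.5]
grip_width: 0.292
```

```bash
python3 - <<'E'
from h import *
arm()
im,d=viewer.camera('wrist');cv2.imwrite('pics/n_wrist.png',im)
im,d=viewer.camera('side');cv2.imwrite('pics/n_side.png',cv2.resize(im[65:215,155:315],(640,600)))
E
```

```text
t 12.6 r 220.9 q_tcp 0.6903 z 0.0705 Ft 8.41 Fr 1.52 yaz -83.0 tanaz -81.7 g 0.292 M [-1.88  0.16 -0.01]
```

View pics/n_wrist.png

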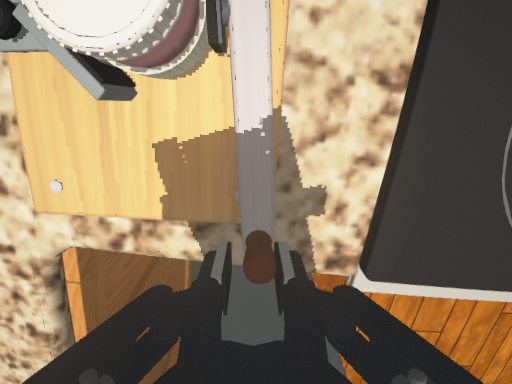

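View pics/n_side.png

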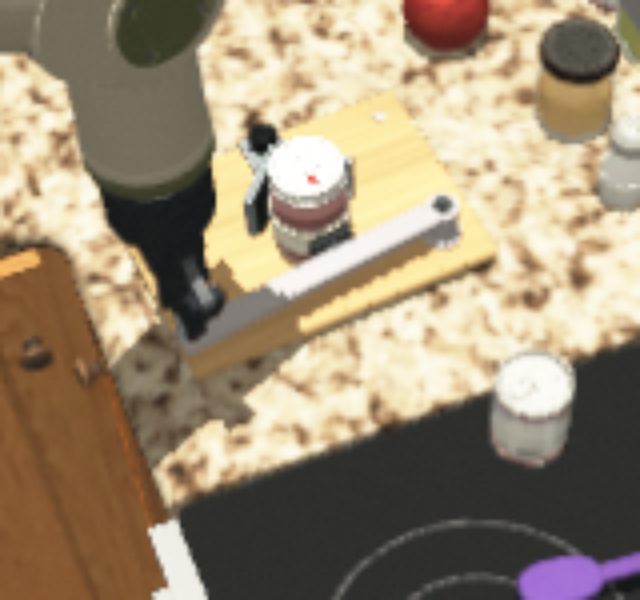

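>>> send_rows:
  grip: [180, 180, 180, 180, 180]
  offset:
    - [0, -1.2, 0]
    - [0, -2.4, 0]
    - [0, -3.6, 0]
    - [0, -4.8, 0]
    - [0, -6, 0]
  twist: [0.3, 0.6, 0.9, 1.2, 1.5]

```text
clock: 13.12
position: [0.4241, 0.0864, 0.0705]
ee_rot: [-0.706, -0.033, 0.706, -0.035]
ft_force: [-0.1, -9.2, 2.6]
grip_width: 0.296
```

```bash
python3 - <<'E'
from h import *
arm()
E
```

```text
t 13.12 r 220.9 q_tcp 0.7171 z 0.0705 Ft 9.16 Fr 1.19 yaz -84.5 tanaz -83.2 g 0.296 M [-1.92  0.14 -0.04]
```

>>> send_rows:
  grip: [180, 180, 180, 180, 180]
  offset:
    - [0, -1, 0]
    - [0, -2, 0]
    - [0, -3, 0]
    - [0, -4, 0]
    - [0, -4, 0]
  twist: [0.2, 0.5, 0.8, 1, 1]

```text
clock: 13.53
position: [0.4236, 0.0906, 0.0705]
ee_rot: [-0.706, -0.027, 0.707, -0.029]
ft_force: [-1.5, -7.6, 3.0]
grip_width: 0.292
```

```bash
python3 - <<'E'
from h import *
arm()
im,d=viewer.camera('side');cv2.imwrite('pics/o_side.png',cv2.resize(im[65:215,155:315],(640,600)))
E
```

```text
t 13.53 r 221.0 q_tcp 0.7363 z 0.0705 Ft 7.39 Fr 2.28 yaz -85.4 tanaz -84.3 g 0.292 M [-1.7   0.24 -0.  ]
```

View pics/o_side.png

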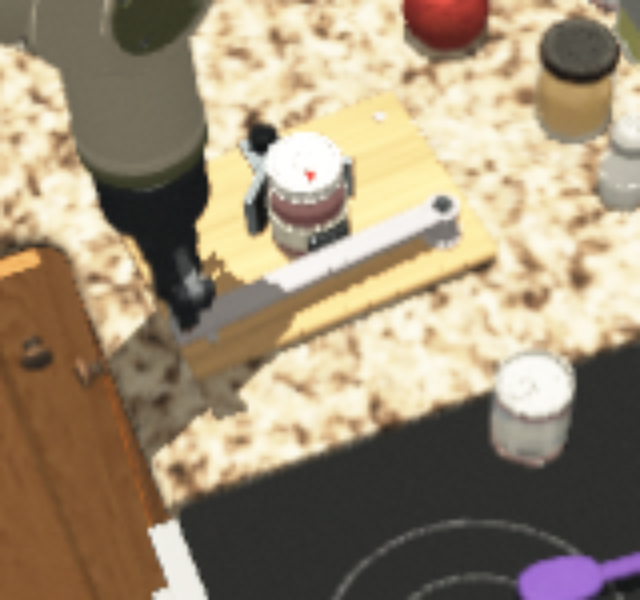

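>>> send_rows:
  grip: [180, 180, 180, 180, 180]
  offset:
    - [0, -1, 0]
    - [0, -2, 0]
    - [0, -3, 0]
    - [0, -4, 0]
    - [0, -5, 0]
  twist: [0.2, 0.5, 0.8, 1, 1.2]

```text
clock: 14.0
position: [0.4232, 0.0954, 0.0705]
ee_rot: [-0.707, -0.02, 0.707, -0.022]
ft_force: [-1.6, -8.4, 4.6]
grip_width: 0.296
```

```bash
python3 - <<'E'
from h import *
arm()
E
```

```text
t 14.0 r 221.0 q_tcp 0.7579 z 0.0705 Ft 8.28 Fr 2.29 yaz -86.7 tanaz -85.6 g 0.296 M [-1.87  0.37 -0.1 ]
```

>>> send_rows:
  grip: [180, 180, 180, 180, 180]
  offset:
    - [0, -1, 0.2]
    - [0, -2, 0.4]
    - [0, -3, 0.5]
    - [0, -4, 0.5]
    - [0, -5, 0.5]
  twist: [0.2, 0.5, 0.8, 1, 1.2]

```text
clock: 14.42
position: [0.4227, 0.1004, 0.0705]
ee_rot: [0.707, 0.012, -0.707, 0.014]
ft_force: [0.4, -8.7, 1.7]
grip_width: 0.294
```

```bash
python3 - <<'E'
from h import *
arm()
im,d=viewer.camera('side');cv2.imwrite('pics/p_side.png',cv2.resize(im[65:215,155:315],(640,600)))
E
```

```text
t 14.42 r 221.1 q_tcp 0.7808 z 0.0705 Ft 8.75 Fr 0.11 yaz -87.9 tanaz -86.9 g 0.294 M [-1.82 -0.11  0.  ]
```

View pics/p_side.png

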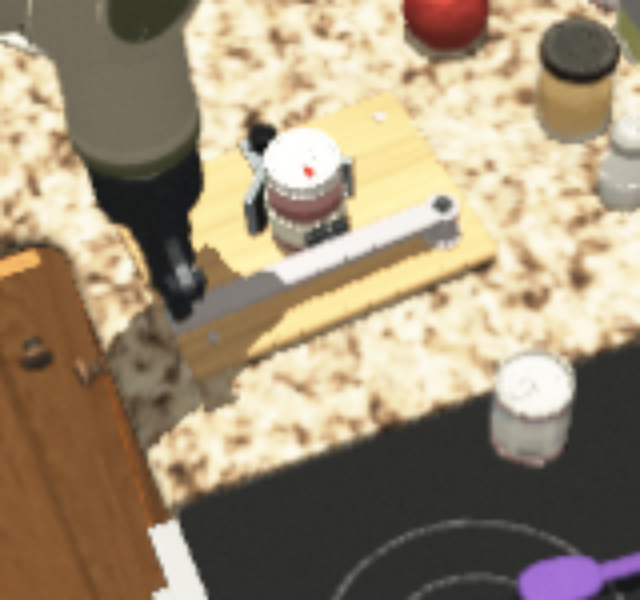

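>>> send_rows:
  grip: [180, 180, 180, 180, 180]
  offset:
    - [0, -0.8, 0]
    - [0, -1.6, 0]
    - [0, -2.4, 0]
    - [0, -3.2, 0]
    - [0, -4, 0]
  twist: [0.2, 0.4, 0.6, 0.8, 1]

```text
clock: 14.88
position: [0.4226, 0.1044, 0.0705]
ee_rot: [0.707, 0.006, -0.707, 0.008]
ft_force: [0.0, -9.1, 3.6]
grip_width: 0.294
```

```bash
python3 - <<'E'
from h import *
arm()
E
```

```text
t 14.88 r 221.1 q_tcp 0.7988 z 0.0705 Ft 9.08 Fr 0.3 yaz -88.9 tanaz -87.9 g 0.294 M [-1.81 -0.   -0.03]
```

>>> send_rows:
  grip: [180, 180, 180, 180, 180]
  offset:
    - [0, -0.6, 0]
    - [0, -1.2, 0]
    - [0, -1.8, 0]
    - [0, -2.4, 0]
    - [0, -3, 0]
  twist: [0.2, 0.3, 0.4, 0.6, 0.8]

```text
clock: 15.3
position: [0.4224, 0.1074, 0.0705]
ee_rot: [0.707, 0.001, -0.707, 0.003]
ft_force: [-0.5, -8.3, 2.8]
grip_width: 0.295
```

```bash
python3 - <<'E'
from h import *
arm()
E
```

```text
t 15.3 r 221.2 q_tcp 0.8124 z 0.0705 Ft 8.27 Fr 0.7 yaz -89.7 tanaz -88.7 g 0.295 M [-1.8   0.07 -0.07]
```

>>> send_rows:
  grip: [180, 180, 180, 180, 180]
  offset:
    - [0, -0.6, 0]
    - [0, -1.2, 0]
    - [0, -1.8, 0]
    - [0, -2.4, 0]
    - [0, -3, 0]
  twist: [0.2, 0.3, 0.4, 0.6, 0.8]

```text
clock: 15.72
position: [0.4223, 0.1104, 0.0705]
ee_rot: [-0.707, 0.004, 0.707, 0.002]
ft_force: [-0.1, -8.7, 3.4]
grip_width: 0.292
```

```bash
python3 - <<'E'
from h import *
arm()
im,d=viewer.camera('side');cv2.imwrite('pics/q_side.png',cv2.resize(im[85:145,205:275],(700,600),interpolation=2))
E
```

```text
t 15.72 r 221.2 q_tcp 0.8259 z 0.0705 Ft 8.75 Fr 0.14 yaz -90.4 tanaz -89.4 g 0.292 M [-1.82  0.08 -0.04]
```

View pics/q_side.png

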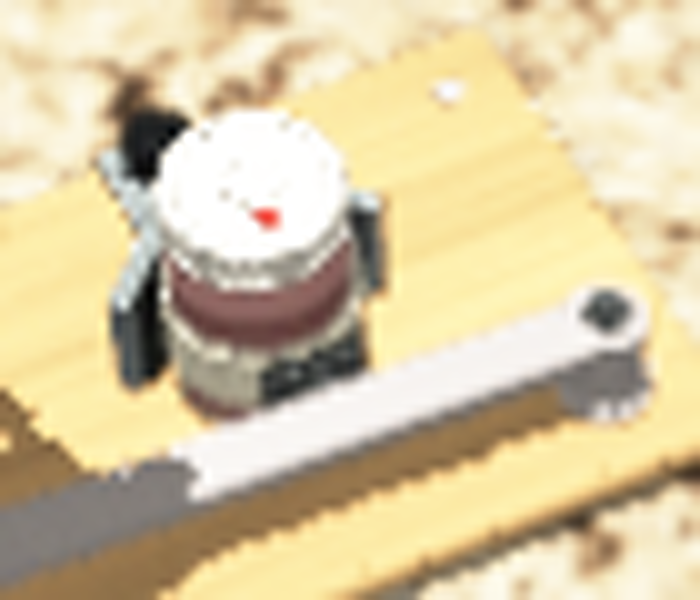

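>>> send_rows:
  grip: [180, 180, 180, 180, 180]
  offset:
    - [0, -0.5, 0]
    - [0, -1, 0]
    - [0, -1.5, 0]
    - [0, -2, 0]
    - [0, -2.5, 0]
  twist: [0.1, 0.2, 0.3, 0.4, 0.6]

```text
clock: 16.18
position: [0.4224, 0.1126, 0.0705]
ee_rot: [-0.707, 0.008, 0.707, 0.005]
ft_force: [-1.0, -10.2, 3.4]
grip_width: 0.293
```

```bash
python3 - <<'E'
from h import *
arm()
E
```

```text
t 16.18 r 221.1 q_tcp 0.836 z 0.0705 Ft 10.18 Fr 0.99 yaz -91.1 tanaz -90.0 g 0.293 M [-2.11  0.17 -0.01]
```

>>> send_rows:
  grip: [180, 180, 180, 180, 180]
  offset:
    - [0, -0.5, 0]
    - [0, -1, 0]
    - [0, -1.5, 0]
    - [0, -1.5, 0]
    - [0, -1.5, 0]
  twist: [0, 0.1, 0.2, 0.3, 0.3]

```text
clock: 16.6
position: [0.4224, 0.1139, 0.0705]
ee_rot: [-0.707, 0.01, 0.707, 0.007]
ft_force: [-1.7, -10.1, 4.2]
grip_width: 0.295
```

```bash
python3 - <<'E'
from h import *
arm()
im,d=viewer.camera('side');cv2.imwrite('pics/r_side.png',cv2.resize(im[85:145,205:275],(700,600),interpolation=2))
arm()
E
```

```text
t 16.6 r 221.2 q_tcp 0.8417 z 0.0705 Ft 10.13 Fr 1.68 yaz -91.4 tanaz -90.4 g 0.295 M [-2.26  0.18  0.  ]
t 16.65 r 221.1 q_tcp 0.8419 z 0.0705 Ft 10.9 Fr 0.15 yaz -91.4 tanaz -90.4 g 0.297 M [-2.22  0.2  -0.04]
```

View pics/r_side.png

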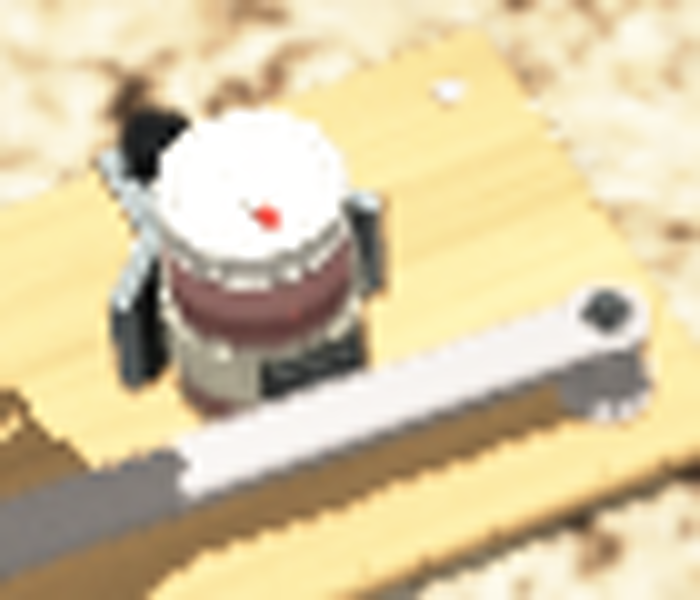

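>>> send_rows:
  grip: [180, 180, 180, 180, 180]
  offset:
    - [0, -0.5, 0]
    - [0, -1, 0]
    - [0, -1.5, 0]
    - [0, -1.5, 0]
    - [0, -1.5, 0]
  twist: [0, 0.1, 0.2, 0.3, 0.3]

```text
clock: 17.07
position: [0.4224, 0.1151, 0.0705]
ee_rot: [-0.707, 0.012, 0.707, 0.009]
ft_force: [-1.2, -12.2, 4.6]
grip_width: 0.299
```

```bash
python3 - <<'E'
from h import *
arm()
E
```

```text
t 17.07 r 221.1 q_tcp 0.8473 z 0.0705 Ft 12.25 Fr 1.05 yaz -91.7 tanaz -90.7 g 0.299 M [-2.52  0.26 -0.03]
```

>>> send_rows:
  grip: [180, 180, 180, 180, 180]
  offset:
    - [0, -0.4, 0]
    - [0, -0.8, 0]
    - [0, -0.8, 0]
    - [0, -0.8, 0]
    - [0, -0.8, 0]
  twist: [0, 0.1, 0.1, 0.1, 0.1]

```text
clock: 17.48
position: [0.4224, 0.1157, 0.0705]
ee_rot: [-0.707, 0.012, 0.707, 0.01]
ft_force: [-2.3, -12.7, 5.2]
grip_width: 0.294
```

```bash
python3 - <<'E'
from h import *
arm();st()
E
```

```text
t 17.48 r 221.2 q_tcp 0.8501 z 0.0705 Ft 12.7 Fr 2.1 yaz -91.8 tanaz -90.8 g 0.294 M [-2.64  0.3   0.02]
t 17.48 pos [0.4224 0.1157 0.0705] x [-5.0e-04 -4.1e-03 -1.0e+00] y az -91.78 j [ 0.37  0.16 -0.78  2.08  0.15  0.95 -2.09] F [ -2.29 -12.67   5.22] M [-2.636  0.299  0.023] g 0.294
```

>>> send_rows:
  grip: [160, 130, 110, 110, 110]
  offset:
    - [0, 1, 0]
    - [0, 2, 0]
    - [0, 3, 0]
    - [0, 3, 0]
    - [0, 3, 0]
  twist: [0, 0, 0, 0, 0]

```text
clock: 17.9
position: [0.4222, 0.1159, 0.0703]
ee_rot: [0.707, -0.01, -0.707, -0.01]
ft_force: [0.6, 0.1, -0.1]
grip_width: 0.57
```

```bash
python3 - <<'E'
from h import *
arm();
im,d=viewer.camera('wrist');cv2.imwrite('pics/s_wrist.png',im)
E
```

```text
t 17.9 r 221.3 q_tcp 0.8509 z 0.0703 Ft -0.12 Fr -0.6 yaz -91.6 tanaz -90.9 g 0.57 M [ 0.02  0.06 -0.03]
```

View pics/s_wrist.png

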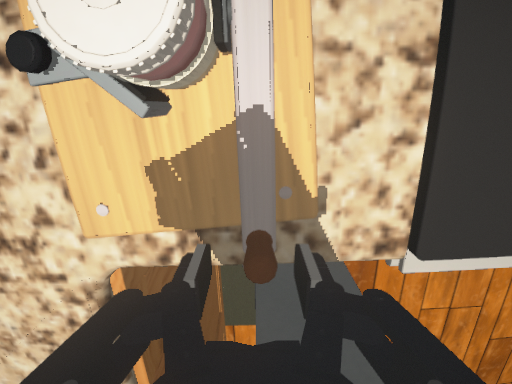

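>>> send_rows:
  grip: [110, 110, 60, 0, 0]
  offset:
    - [-20, 0, 0]
    - [-50, 0, 0]
    - [-90, 0, 0]
    - [-90, 0, -20]
    - [-90, 0, -45]
  twist: [0, 0, 0, -5, -10]

```text
clock: 18.37
position: [0.4688, 0.1148, 0.1637]
ee_rot: [0.708, 0.052, -0.703, 0.054]
ft_force: [-0.6, 0.0, -0.2]
grip_width: 0.96
```

```bash
python3 - <<'E'
from h import *
np.set_printoptions(precision=2,suppress=True)
st();print(mv([.549,.1615,.17]))
E
```

```text
t 18.37 pos [0.47 0.11 0.16] x [ 0.01 -0.   -1.  ] y az -81.42 j [ 0.41  0.13 -0.79  1.89  0.11  1.16 -1.84] F [-0.55  0.01 -0.17] M [-0.   -0.01  0.01] g 0.96
[ -5.86 -34.22 -86.36]
```

>>> send_rows:
  grip: [0, 0, 0, 0, 0]
  offset:
    - [-6, -10, -30]
    - [-6, -24, -60]
    - [-6, -34, -86]
    - [-6, -34, -86]
    - [-6, -34, -86]
  twist: [-5, -10, -10, -10, -10]

```text
clock: 18.78
position: [0.5474, 0.1617, 0.1655]
ee_rot: [-0.697, -0.114, 0.699, -0.112]
ft_force: [0.2, -0.4, 0.0]
grip_width: 0.999
```

```bash
python3 - <<'E'
from h import *
np.set_printoptions(precision=4,suppress=True)
st()
im,d=viewer.camera('wrist');cv2.imwrite('pics/t_wrist.png',im)
r=viewer.spot_point('lid_top','wrist');print(r[:2])
for x in r[:1]: print(atz('wrist',x['position'],.11))
st();print(proj('wrist',[.549,.1615,.11]))
r=viewer.regions_of('jar_lid','wrist');print([(x['box'],x['score']) for x in r[:2]])
im,d=viewer.camera('top');cv2.imwrite('pics/t_top.png',cv2.resize(im[115:265,75:235],(640,600)))
E
```

```text
t 18.78 pos [0.5474 0.1617 0.1655] x [-0.0018  0.0015 -1.    ] y az -71.6 j [ 0.28  0.36 -0.79  1.66  0.27  1.23 -1.81] F [ 0.18 -0.43  0.04] M [-0.047  0.048 -0.028] g 0.999
[{'position': [251.5, 217.0], 'score': 0.95}]
[0.5485 0.1617 0.11  ]
t 18.88 pos [0.5467 0.1605 0.166 ] x [-0.0008 -0.0002 -1.    ] y az -71.65 j [ 0.29  0.36 -0.79  1.66  0.27  1.23 -1.81] F [ 0.04 -0.56  0.44] M [-0.059  0.047 -0.038] g 1.004
[[251.9601 216.4817]]
[([149.6, 38.3, 216.9, 296.1], 0.6), ([214.5, 175.3, 75.8, 72.0], 0.55)]
```

View pics/t_wrist.png

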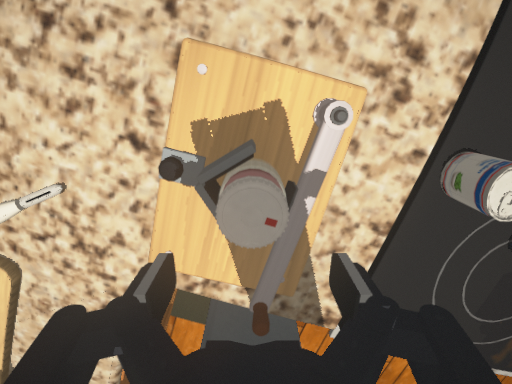

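View pics/t_top.png

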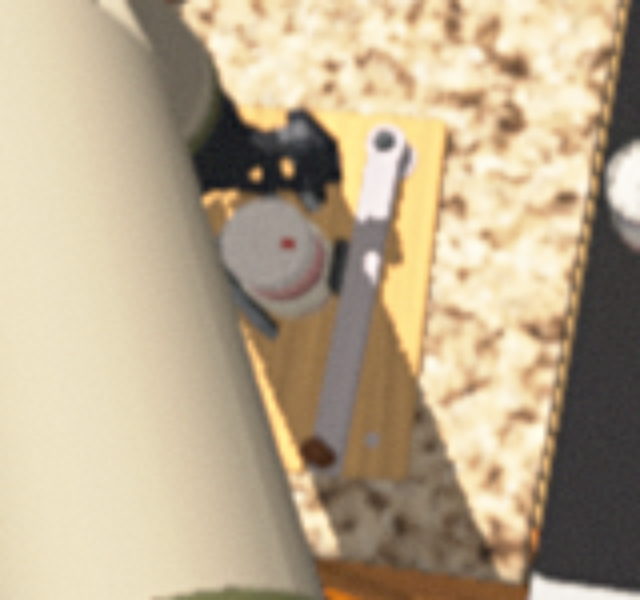

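```bash
python3 - <<'E'
from h import *
np.set_printoptions(precision=2,suppress=True)
m=viewer.camera_model('wrist');M=np.linalg.inv(np.array(m['mount']));K=np.array(m['camera_matrix']);D=np.array(m['distortion'])
th=np.linspace(0,2*np.pi,90,endpoint=False)
def outl(x0,zy,zz): # tool coords circle r 29mm
    P=np.c_[np.full(90,x0),zy+.029*np.cos(th),zz+.029*np.sin(th)]
    return cv2.projectPoints(P,cv2.Rodrigues(M[:3,:3])[0],M[:3,3],K,D)[0][:,0]
def draw(f,sets,crop,out):
    im=cv2.imread(f);x,y,w,h=crop;im=cv2.resize(im[y:y+h,x:x+w],(w*4,h*4),interpolation=2)
    for p,c in sets:
        for u,v in p: cv2.circle(im,(int((u-x+.5)*4),int((v-y+.5)*4)),1,c,-1)
    cv2.imwrite(out,im)
draw('pics/h_wrist.png',[(outl(-.028,0,0),(0,255,0)),(outl(-.028,0,-.003),(255,0,0))],(180,200,140,140),'pics/u1.png')
o=monitor.get_obs();R=Rn.from_quat(o['ee_rot']).as_matrix()
c=R.T@(np.array([.549,.1615,.11])-o['position']);print(c*1e3)
draw('pics/t_wrist.png',[(outl(c[0],c[1],c[2]),(0,255,0)),(outl(c[0],c[1],c[2]-.003),(255,0,0))],(190,150,125,125),'pics/u2.png')
E
```

```text
[56.45 -0.82 -2.64]
```

View pics/u1.png

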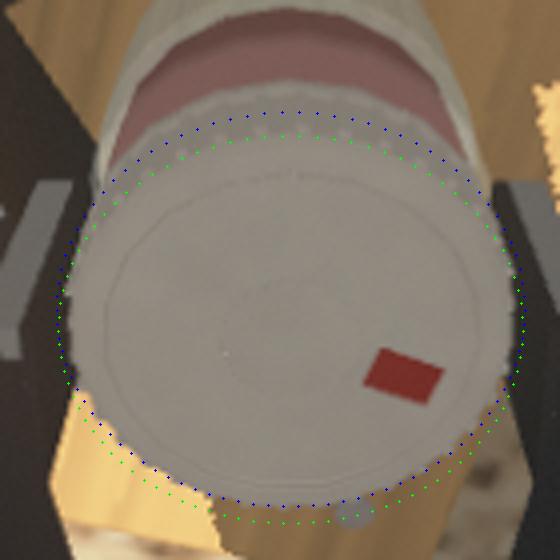

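View pics/u2.png

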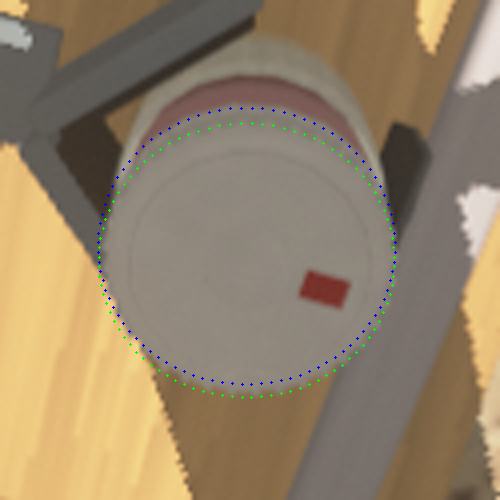

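>>> send_rows:
  grip: [0, 0, 0, 0, 0]
  offset:
    - [15, -1, -2.5]
    - [40, -1, -2.5]
    - [65, -1, -2.5]
    - [80, -1, -2.5]
    - [83, -1, -2.5]
  twist: [0, 0, 0, 0, 0]

```text
clock: 19.4
position: [0.5473, 0.161, 0.08]
ee_rot: [-0.697, -0.112, 0.7, -0.113]
ft_force: [-0.4, -1.0, 0.1]
grip_width: 1.004
```

```bash
python3 - <<'E'
from h import *
np.set_printoptions(precision=4,suppress=True)
st()
im,d=viewer.camera('wrist');cv2.imwrite('pics/v_wrist.png',im)
st()
E
```

```text
t 19.4 pos [0.5473 0.161  0.08  ] x [-0.0041 -0.0017 -1.    ] y az -71.67 j [ 0.25  0.46 -0.75  1.74  0.35  1.09 -1.87] F [-0.39 -0.98  0.11] M [-0.06   0.055 -0.005] g 1.004
t 19.45 pos [0.5479 0.1615 0.0812] x [-0.003  -0.0012 -1.    ] y az -71.67 j [ 0.25  0.46 -0.75  1.74  0.35  1.09 -1.87] F [ 0.07 -0.55 -0.19] M [-0.004  0.007 -0.009] g 0.999
```

View pics/v_wrist.png

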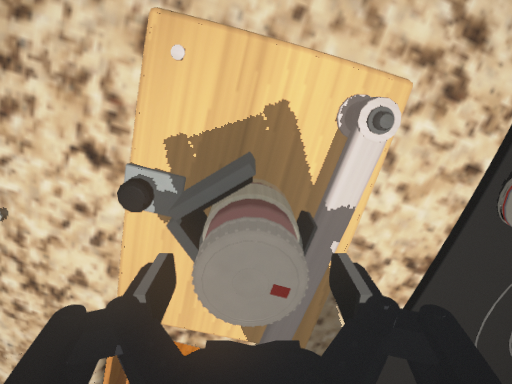

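>>> send_rows:
  grip: [80, 90, 100, 255, 255]
  offset:
    - [0, 0, 0]
    - [0, 0, 0]
    - [0, 0, 0]
    - [0, 0, 0]
    - [0, 0, 0]
  twist: [0, 0, 0, 0, 0]
  newtons: 25

```text
clock: 19.87
position: [0.55, 0.1632, 0.0847]
ee_rot: [0.699, 0.113, -0.697, 0.113]
ft_force: [-2.3, 2.3, 6.9]
grip_width: 0.665
```

```bash
python3 - <<'E'
from h import *
np.set_printoptions(precision=2,suppress=True)
st();o=monitor.get_obs();print(Rn.from_quat(o['ee_rot']).as_matrix().T@o['ft_force'])
E
```

```text
t 19.87 pos [0.55 0.16 0.08] x [ 0.  0. -1.] y az -71.64 j [ 0.25  0.45 -0.76  1.73  0.35  1.09 -1.87] F [-2.29  2.33  6.89] M [ 0.44  0.4  -0.07] g 0.665
[-6.89 -2.94  1.42]
```

>>> send_rows:
  grip: [255, 255, 255, 255, 255]
  offset:
    - [0, 0, 0]
    - [0, 0, 0]
    - [0, 0, 0]
    - [0, 0, 0]
    - [0, 0, 0]
  twist: [0, -2, -4, -7, -10]
  newtons: 50

```text
clock: 20.28
position: [0.5499, 0.1634, 0.0849]
ee_rot: [0.686, 0.174, -0.685, 0.174]
ft_force: [-2.8, 2.4, 8.5]
grip_width: 0.659
```

```bash
python3 - <<'E'
from h import *
np.set_printoptions(precision=2,suppress=True)
st();o=monitor.get_obs();print(Rn.from_quat(o['ee_rot']).as_matrix().T@o['ft_force'])
E
```

```text
t 20.28 pos [0.55 0.16 0.08] x [ 0.  0. -1.] y az -61.51 j [ 0.27  0.46 -0.79  1.73  0.37  1.09 -1.71] F [-2.76  2.43  8.51] M [ 0.47  0.63 -0.28] g 0.659
[-8.52 -3.46  1.25]
```

>>> send_rows:
  grip: [255, 255, 255, 255, 255]
  offset:
    - [0, 0, 0]
    - [0, 0, 0]
    - [0, 0, 0]
    - [0, 0, 0]
    - [0, 0, 0]
  twist: [-4, -8, -12, -16, -20]

```text
clock: 20.7
position: [0.5497, 0.1637, 0.0849]
ee_rot: [0.645, 0.291, -0.644, 0.291]
ft_force: [-4.1, 3.0, 8.9]
grip_width: 0.658
```

```bash
python3 - <<'E'
from h import *
np.set_printoptions(precision=2,suppress=True)
st();o=monitor.get_obs();print(Rn.from_quat(o['ee_rot']).as_matrix().T@o['ft_force'])
im,d=viewer.camera('side');cv2.imwrite('pics/w_side.png',cv2.resize(im[85:145,205:275],(700,600),interpolation=2))
E
```

```text
t 20.7 pos [0.55 0.16 0.08] x [ 0.  0. -1.] y az -41.44 j [ 0.32  0.49 -0.85  1.73  0.41  1.11 -1.39] F [-4.1   2.96  8.87] M [ 0.67  0.97 -0.32] g 0.658
[-8.87 -5.03  0.48]
```

View pics/w_side.png

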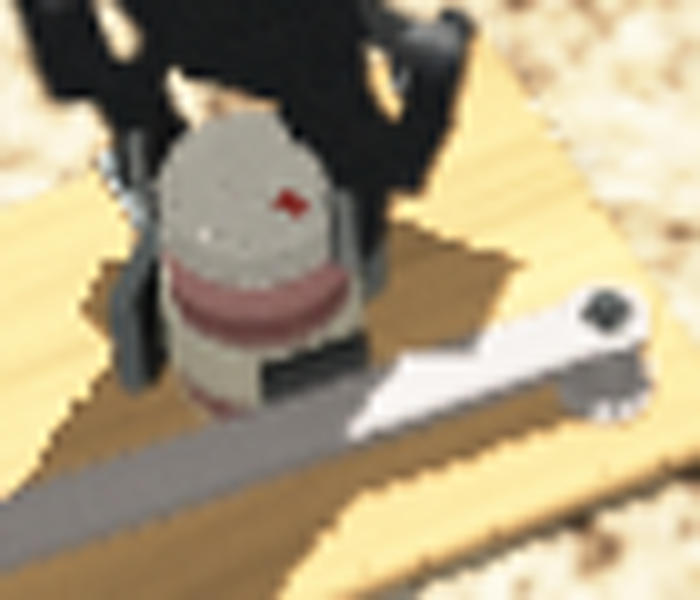

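>>> send_rows:
  grip: [255, 255, 255, 255, 255]
  offset:
    - [0, 0, 0]
    - [0, 0, 0]
    - [0, 0, 0]
    - [0, 0, 0]
    - [0, 0, 0]
  twist: [-4, -8, -12, -16, -16]

```text
clock: 21.17
position: [0.5495, 0.1639, 0.0849]
ee_rot: [0.598, 0.378, -0.597, 0.378]
ft_force: [-4.4, 3.0, 9.6]
grip_width: 0.663
```

```bash
python3 - <<'E'
from h import *
np.set_printoptions(precision=2,suppress=True)
st();o=monitor.get_obs();print(Rn.from_quat(o['ee_rot']).as_matrix().T@o['ft_force'])
E
```

```text
t 21.17 pos [0.55 0.16 0.08] x [ 0.  0. -1.] y az -25.35 j [ 0.36  0.51 -0.91  1.73  0.44  1.12 -1.13] F [-4.42  2.96  9.63] M [0.8  0.93 0.15] g 0.663
[-9.63 -5.26 -0.8 ]
```

>>> send_rows:
  grip: [85, 60, 30, 0, 0]
  offset:
    - [0, 0, 0]
    - [0, 0, 0]
    - [0, 0, 0]
    - [0, 0, 0]
    - [0, 0, 0]
  twist: [0, 0, 0, 0, 0]

```text
clock: 21.58
position: [0.5495, 0.1618, 0.0832]
ee_rot: [-0.599, -0.376, 0.599, -0.377]
ft_force: [-0.5, 0.5, -0.2]
grip_width: 1.0
```

>>> send_rows:
  grip: [0, 0, 0, 0, 0]
  offset:
    - [-10, 0, 0]
    - [-35, 0, 0]
    - [-65, 0, 0]
    - [-85, 0, 0]
    - [-85, 0, 0]
  twist: [0, 0, 0, 0, 0]

```text
clock: 22.0
position: [0.5513, 0.1634, 0.1734]
ee_rot: [0.601, 0.376, -0.596, 0.377]
ft_force: [1.4, 0.7, 0.5]
grip_width: 1.001
```

>>> send_rows:
  grip: [0, 0, 0, 0, 0]
  offset:
    - [0, 0, 0]
    - [0, 0, 0]
    - [0, 0, 0]
    - [0, 0, 0]
    - [0, 0, 0]
  twist: [11.5, 23, 34.5, 46, 46]

```text
clock: 22.42
position: [0.5493, 0.1622, 0.1684]
ee_rot: [-0.686, -0.172, 0.686, -0.172]
ft_force: [0.2, 0.0, 0.6]
grip_width: 0.998
```

```bash
python3 - <<'E'
from h import *
np.set_printoptions(precision=4,suppress=True)
st()
im,d=viewer.camera('wrist');cv2.imwrite('pics/x_wrist.png',im)
st()
im,d=viewer.camera('side');cv2.imwrite('pics/x_side.png',cv2.resize(im[85:145,205:275],(700,600),interpolation=2))
E
```

```text
t 22.42 pos [0.5493 0.1622 0.1684] x [-0.0001 -0.0002 -1.    ] y az -61.83 j [ 0.32  0.38 -0.84  1.65  0.3   1.25 -1.66] F [0.21 0.01 0.63] M [-0.04  -0.025 -0.007] g 0.998
t 22.47 pos [0.5493 0.1623 0.1685] x [ 0.0001 -0.0001 -1.    ] y az -62.36 j [ 0.32  0.38 -0.84  1.65  0.3   1.25 -1.67] F [-0.63  0.19 -0.22] M [-0.035 -0.025  0.013] g 0.997
```

View pics/x_wrist.png

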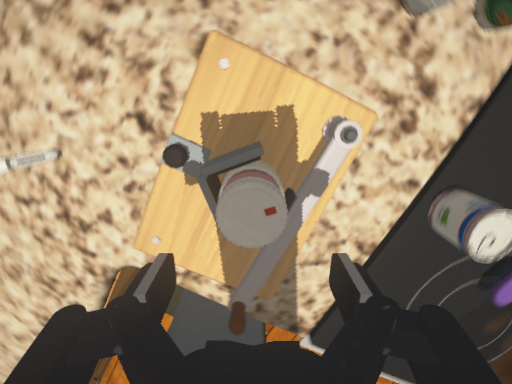

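View pics/x_side.png

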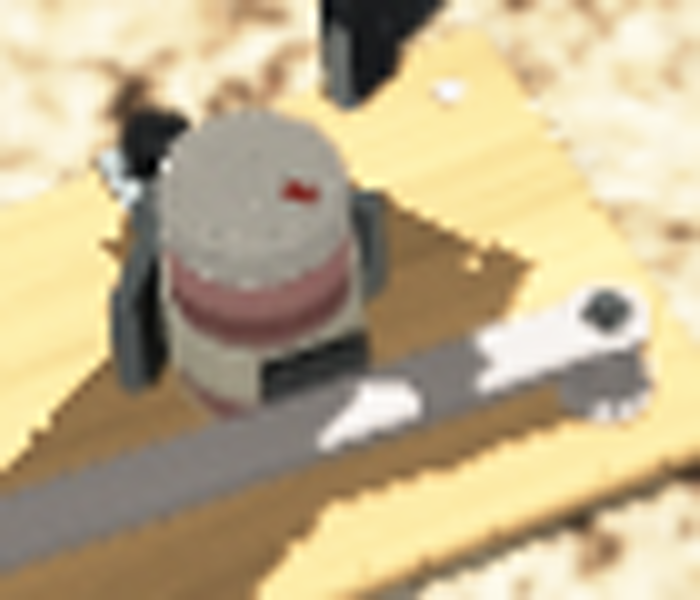

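```bash
cat > ang.py <<'E'
from h import *
np.set_printoptions(precision=4,suppress=True)
m=viewer.camera_model('wrist');K=np.array(m['camera_matrix']);D=np.array(m['distortion']);M=np.array(m['mount'])
def run(f,pos,az):
    im=cv2.imread(f).astype(int);b,g,r=im[...,0],im[...,1],im[...,2]
    a=np.radians(az);y=np.array([np.cos(a),np.sin(a),0]);x=np.array([0,0,-1.]);R=np.c_[x,y,np.cross(x,y)]
    def w(px,z):
        p=cv2.undistortPoints(np.array([[px]],float),K,D)[0,0];d=R@M[:3,:3]@[p[0],p[1],1];o=R@M[:3,3]+pos;return (o+d*(z-o[2])/d[2])[:2]
    mask=(r>g+50)&(r>b+50);mask[:175]=0;mask[255:]=0;mask[:,:215]=0;mask[:,290:]=0
    v,u=np.nonzero(mask);s=w((u.mean(),v.mean()),.11)
    mom=cv2.moments(mask.astype(np.uint8),True)
    # sticker long axis in world
    P=np.array([w((a_,b_),.11) for a_,b_ in zip(u,v)]);ev,E=np.linalg.eigh(np.cov(P.T));la=np.degrees(np.arctan2(E[1,1],E[0,1]))
    print(f,'n',len(u),'px',u.mean().round(1),v.mean().round(1),'sticker',s,'long axis az',la.round(1)%180,'ratio',(ev[1]/ev[0])**.5)
    return s,w
s1,_=run('pics/t_wrist.png',np.array([.5474,.1617,.1655]),-71.6)
s2,_=run('pics/x_wrist.png',np.array([.5493,.1622,.1684]),-61.83)
for c in([.549,.1615],[.5500,.1628],[.548,.161],[.55,.164],[.5515,.1625]):
    d1,d2=s1-c,s2-c;a=[np.degrees(np.arctan2(d[1],d[0])) for d in(d1,d2)];print(c,np.round(a,1),'turn',round(a[1]-a[0],1),np.hypot(*d1),np.hypot(*d2))
E
python3 ang.py
```

```text
pics/t_wrist.png n 65 px 270.5 221.9 sticker [0.5503 0.1472] long axis az 92.9 ratio 1.6000961376973801
pics/x_wrist.png n 68 px 269.8 210.8 sticker [0.5616 0.1529] long axis az 136.2 ratio 1.5857221621355573
[0.549, 0.1615] [-84.8 -34.5] turn 50.2 0.014322925695285635 0.015255542337516428
[0.55, 0.1628] [-88.9 -40.7] turn 48.2 0.015566264543404556 0.015256606247287323
[0.548, 0.161] [-80.5 -31. ] turn 49.5 0.013955107255029077 0.01582633907827886
[0.55, 0.164] [-89.  -43.9] turn 45.0 0.01676604920424494 0.01606470922107316
[0.5515, 0.1625] [-94.5 -43.8] turn 50.7 0.015309883326524618 0.013943811785884063
```

```bash
python3 - <<'E'
from h import *
np.set_printoptions(precision=4,suppress=True)
m=viewer.camera_model('wrist');K=np.array(m['camera_matrix']);D=np.array(m['distortion']);M=np.array(m['mount'])
def run(f,pos,az,box):
    im=cv2.imread(f).astype(int);b,g,r=im[...,0],im[...,1],im[...,2]
    a=np.radians(az);y=np.array([np.cos(a),np.sin(a),0]);x=np.array([0,0,-1.]);R=np.c_[x,y,np.cross(x,y)]
    def w(px,z):
        p=cv2.undistortPoints(np.array([[px]],float),K,D)[0,0];d=R@M[:3,:3]@[p[0],p[1],1];o=R@M[:3,3]+pos;return (o+d*(z-o[2])/d[2])[:2]
    x0,y0,x1,y1=box
    mask=(r>g+20)&(r>b+25)&(r<140);k=np.zeros_like(mask);k[y0:y1,x0:x1]=1;mask&=k
    v,u=np.nonzero(mask);c=w((u.mean(),v.mean()),.075);d=c-PIV
    print(f,len(u),u.min(),u.max(),v.min(),v.max(),c,'r',np.hypot(*d),'q',.75-(np.arctan2(-d[1],-d[0])-.0855))
run('pics/t_wrist.png',np.array([.5474,.1617,.1655]),-71.6,(245,290,280,340))
run('pics/x_wrist.png',np.array([.5493,.1622,.1684]),-61.83,(222,290,255,340))
E
```

```text
pics/t_wrist.png 337 247 279 290 335 [0.4257 0.1108] r 0.2177812898630408 q 0.8277856727935604
pics/x_wrist.png 264 229 243 290 333 [0.4229 0.1129] r 0.22060531493762267 q 0.8372115969748017
```

>>> send_rows:
  grip: [0, 0, 0, 0, 0]
  offset:
    - [-10, 0, 0]
    - [-25, 0, 15]
    - [-35, 0, 35]
    - [-40, 0, 50]
    - [-40, 0, 50]
  twist: [0, 0, 0, 0, 0]

```text
clock: 22.93
position: [0.5045, 0.1377, 0.2103]
ee_rot: [0.685, 0.175, -0.684, 0.176]
ft_force: [0.9, -0.5, 0.1]
grip_width: 1.004
```

```bash
python3 - <<'E'
from h import *
st();print(manip.hand_in())
E
```

```text
t 22.93 pos [0.5045 0.1377 0.2103] x [ 0.0018 -0.0015 -1.    ] y az -61.23 j [ 0.44  0.22 -0.89  1.72  0.18  1.28 -1.56] F [ 0.94 -0.51  0.1 ] M [ 0.028 -0.036 -0.036] g 1.004
the job is handed in; nothing more can be done
None
```

I stood the jar on the board, clamped it into the vee jaw, turned the lid anticlockwise by about an eighth of a turn, and handed the job in at about 23 s.

- **Clamping:** I carried the jar over by its lid, set it down at the jar spot and let go. I then swung the handle until it took about 12.7 N. With the pivot's own drag at about 8 N, that works out to roughly 11 N on the glass. This is worked out from the handle force, not measured at the pad.
- **Lid:** With the jar held by the clamp alone, I turned the gripper 46°. The wrist moment was about 0.28 to 0.32 N m while it turned, which matches the lid's stated 0.28 N m.
- **Last checks:** The red sticker shows the lid turned about 43° to 50°, depending on which feature and lid centre I used. The pictures show the jar still seated in the jaw, the pad against it and the lid on. The arm's angle read 0.83 before the turn and 0.84 after, which agrees within the picture error. The gripper was open and clear of everything when I handed in.
- **Not confirmed:** I could not see directly that the glass itself did not turn. I judge that it held from the wrist moment.
- **Disagreement:** The wrist camera placed the board a few millimetres away from where the fixed cameras did.

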